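Lock the wheel chest with its C-hook

ROBOT

A 6-joint arm with a two-finger parallel gripper is mounted at the origin on the work surface. World frame = base frame: x ahead of the robot, y to its left, z up, the work surface at z = 0. Lengths are in m, angles in rad, forces in N, time in s.
With the tool pointing down it reaches from about 0.35 to 0.775 m from the base axis. Payload 7.3 kg.
Tool frame: the origin (TCP) lies between the finger pads; the fingertips stand 17 mm ahead of it and the grasp point (between the pads) lies 2 mm behind it; z points along the fingers, y is the direction in which the jaws open and shut (so a half turn about z gives the same grasp; the last joint's range is limited). The gripper opens to 92 mm and grips with 3 to 60 N. Pads are 19 mm wide; open, the fingers measure 130 mm over their backs; the gripper's body (75 mm by 190 mm) begins 47 mm behind the grasp point.
Start: joints at [1.076, 0.342, 1.524, -0, 1.275, -0.146], TCP at [0.179, 0.493, 0.244] pointing down, gripper open.
Joint ranges: [-2.53, 2.53], [-0.77, 2.02], [0.04, 2.7], [-1, 4.14], [0.28, 2.66], [-3.11, 3.11]. Speed limits (rad/s): [2.57, 2.57, 3.14, 3.14, 3.14, 3.14].

INTERFACE

Orientations are given as [roll, pitch, yaw] about the fixed x, y, z axes, in that order (R = Rz(yaw) Ry(pitch) Rx(roll)).
In Python, from cell import sensors, vision, hand_in gives the robot as it stands.
- The arm moves only by the tool step_arm, never from a script. Its argument "series" is a list of rows, each a list of 5 numbers: the opening, from 0 (shut) to 1 (fully open), then the shift along the world's x, y, z each as a share of 25 mm, from -1 to 1, then the turn about the world's z as a share of 0.08 rad, from -1 to 1. A call has 1 to 12 rows; each row shifts and turns the commanded pose from where the row before left it; what a row does not reach is not made up. A row lasts 1/10 s, in which the tool goes at most 50 mm and 8.59 degrees, less where a joint would pass 70% of its speed; a pose out of reach is approached as far as the arm can. A call with a number of a shift or a turn outside -1 to 1 is refused whole. A call with a gripper value outside its range is refused whole. The fingers move at their own pace and stop on an object; "squeeze" is the grip in N (left out, the last holds). Time passes only in rows, so rows that do not move let the fingers close. It gives the time, the measured TCP pose, the force and the opening at its end, in the units of the state.
- sensors.observe(): the state, without advancing time (a new reading comes with each control period).
- vision.read_camera(name): name is "side" or "top" or "wrist"; returns a dict with "pixels" (480x640x3 uint8, blue, green, red), "range_z" (480x640 float32, m along the optical axis (not along the pixel's ray), 0 where there is no reading), "camera_matrix" (3x3 intrinsics, pixels), "pose" (4x4, takes a point from camera to world coordinates). Camera axes: x right, y down, z forward; pixel columns grow to the right and rows downward; lengths in m; the calibration is good to about 2 mm. A picture is of the moment at which its call begins.
- hand_in(): hands the job in, once; it reports no verdict.
The state is a dict: "time": time; "qpos": joint angles; "qvel": joint speeds; "joint_efforts": joint torques, N m; "tool_pos": TCP position; "tool_rot": TCP orientation; "contact_force": force on the tool from outside, world axes, zero at the start; "torque": the same for the moment, N m; "opening": finger opening in m.
Only numpy, scipy, OpenCV 4.12 (cv2) and the standard library are available. Lean on these libraries where they do the work, as an engineer would, in place of code of your own. Each camera call takes 0.05 s, during which the arm holds its last target.

TASK

Lock the green chest, whose hasp strap is already folded down over the steel eye on its lid: pick up the C-shaped locking hook by its wooden grip, feed the free end of the hook through the eye and swing the hook round along its own curve until the grip comes right up against the eye, letting go and taking hold again if your wrist runs out of turn. Do it gently so that the eye is not wrenched, leave the hook lying flat on the lid, and do not disturb the grinding wheel, the jar or the wrench.

Things in the scene. Friction and masses are not known exactly. Their poses are not given: they have to be found in the camera images.
- eye_mid (a point): Centre of the opening of the eye, an upright loop of 6 mm steel bar in the middle of the chest's lid, fixed. The opening is 13 mm wide and 13 mm high, closed below by the lid. This point is 6.5 mm above the lid; the loop's top is 19 mm above the lid. x: the level axis through the opening (a rod passes along it, from either side); y: across the opening; z up.
- eye: The same eye; origin at its foot on the lid, 6.5 mm below eye_mid, axes as eye_mid.
- chest: Green chest, fixed, 200 mm along its x, 230 mm along its y, 70 mm high, axes as the eye's; origin under its centre, on the bench. The whole lid is one flat level surface 70 mm above the bench (the folded steel strap on it is practically flush).
- hook: Loose C-hook, 110 to 200 g, lying flat on the bench at first. Round 7 mm steel rod bent to a level arc, radius 36 mm to the rod's centre line. Origin: the arc's centre, at the level of the hook's underside; z up. Seen from above the rod runs counter-clockwise from the free tip (on the x axis) over 225 degrees to the wooden grip. Threading turns it clockwise, tip leading, about 3.5 rad.
- hook_grip (a point): Centre of the hook's wooden grip, an upright square block 22 x 22 mm, 62 mm tall, its foot level with the hook's underside; this point is 31 mm above that and at x = -25.5, y = -25.5 mm from the arc's centre. The block's sides are radial and tangential to the arc, so at 45 degrees to the x axis. Axes as hook.
- hook_tip (a point): Rod centre line at the hook's free tip, at x = +36 mm, y = 0 from the arc's centre, 3.5 mm above its underside; the rounded end stands 3.5 mm past it. Axes as hook.
- hook_home (a point): Point on the hook's arc 14 mm of arc short of the grip's centre (at angle 203 degrees), 6.5 mm above the underside: it coincides with eye_mid when the hook lies on the lid with the grip up against the eye. Axes as hook.
- wheel_mid (a point): Centre of a loose grey grinding wheel (100 mm across, 20 mm thick, with a boss; 350 g) lying flat on the bench, bystander; point 11 mm above the bench.
- jar_mid (a point): Centre of a closed amber glass jar, 60 mm across, 80 mm tall, on the bench beyond the chest, bystander; point half-way up.
- wrench_grip (a point): Handle of a steel wrench lying on the bench beyond the chest, bystander.
Things that resemble listed ones, but are neither listed nor needed, are in the scene too. What is shaped like the hook but pink, purple or red is not meant.

How it is judged:
At the end, for the whole second after the job is handed in: The rod of the hook runs through the eye with the grip up against it (hook_home within 8 mm of eye_mid), the hook lies flat on the lid (within 0.1 rad of level), at rest and let go (distance between hook_home and eye_mid below 0.008 m and angle between hook_grip's own z axis and vertical below 0.1 rad and linear speed of hook below 0.01 m/s); the robot touches nothing.
It fails at once if the eye is wrenched: the hook bears on it with more than 45 N (contact force between hook and eye above 45 N).
It fails at once if the grinding wheel is moved more than 30 mm (distance of wheel_mid from where it was at the start of the episode above 0.03 m).
It fails at once if the jar is moved more than 30 mm (distance of jar_mid from where it was at the start of the episode above 0.03 m).
It fails at once if the wrench is moved more than 30 mm (distance of wrench_grip from where it was at the start of the episode above 0.03 m).
It also fails if it takes over 72 s, if anything falls off the work surface, if the arm or the gripper's body presses on something with over 40 N, if the wrist force passes 120 N, or if a joint passes its speed limit or range.

## Working session

There is one attempt and no reset: what is moved stays moved. The work goes in short steps, Python scripts to look and compute and a tool call to move; the robot and the scene stay as the last step left them, time stands still between calls to the robot, and variables do not carry over. Pictures are saved under pics/ and viewed, and the job is handed in when it is done.

Besides the shell and the picture viewer there is one more tool, called after "Call:" as name(argument=value, ...), one argument or row to a line, values as JSON. step_arm: Moves the arm, as the interface text tells. Its arguments: {"type":"object","properties":{"series":{"type":"array","items":{"type":"array","items":{"type":"number","minimum":-1,"maximum":1}}},"squeeze":{"type":"number"}},"required":["series"]}

```bash
ls; mkdir -p pics; python3 - <<'E'
from cell import sensors, vision
import cv2,numpy as np
print(sensors.observe())
for n in ["top","side"]:
    c=vision.read_camera(n); cv2.imwrite(f"pics/{n}0.png",c["pixels"]); np.savez(f"{n}0.npz",**c); print(n,c["camera_matrix"].tolist(),np.round(c["pose"],3).tolist())
E
```

```text
pics
{'time': 0.0, 'qpos': array([ 1.07599975e+00,  3.42724975e-01,  1.52502761e+00,  3.14481653e-05,
        1.27536333e+00, -1.45972392e-01]), 'qvel': array([-4.78478040e-05, -5.20992714e-04,  2.30120102e-03, -1.22595352e-03,
        9.48449392e-05,  7.01482563e-04]), 'joint_efforts': array([ 2.75331353e-03, -4.31245387e+01, -2.44218886e+01,  7.18800444e-02,
        5.58816385e-02, -1.55294060e-04]), 'tool_pos': array([0.17921847, 0.49306459, 0.24304006]), 'tool_rot': array([-3.14008996e+00, -2.51318371e-04,  2.79275911e+00]), 'contact_force': array([-0.23282776, -0.17006164, -0.01255112]), 'torque': array([-0.0256    , -0.03077107,  0.00297649]), 'opening': 0.09197945729625535}
top [[582.8503126890339, 0.0, 327.40394999605843], [0.0, 582.8503126890339, 248.34480677265307], [0.0, 0.0, 1.0]] [[0.036, -0.976, 0.213, 0.323], [-0.999, -0.035, 0.006, -0.038], [0.002, -0.213, -0.977, 1.506], [0.0, 0.0, 0.0, 1.0]]
side [[577.668694211962, 0.0, 321.0937159553313], [0.0, 577.668694211962, 235.44409798385485], [0.0, 0.0, 1.0]] [[0.922, -0.299, 0.247, 0.353], [-0.387, -0.729, 0.565, -0.692], [0.011, -0.616, -0.788, 0.984], [0.0, 0.0, 0.0, 1.0]]
```

View pics/top0.png

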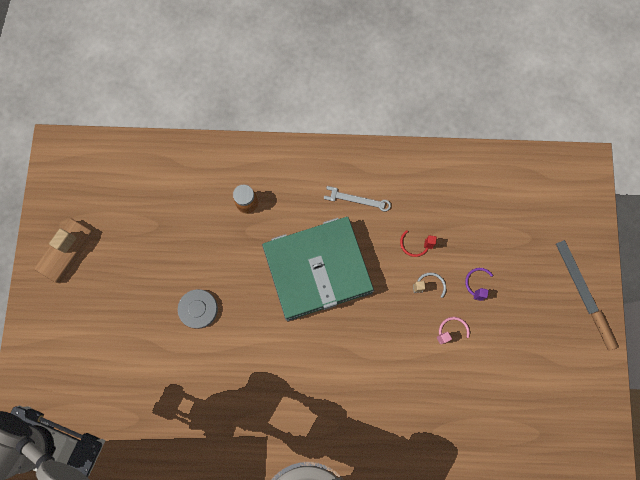

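View pics/side0.png

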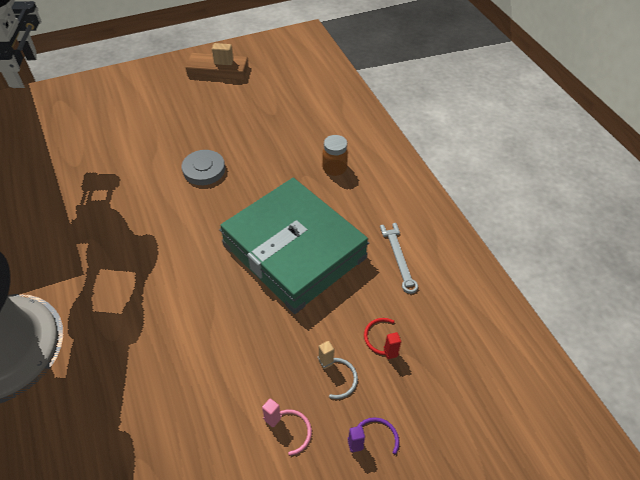

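The wooden-gripped steel hook is at about (430,286) in top and (340,370) in side. The eye is at (318,264) in top and (296,230) in side. Next I'll measure these more closely.

```bash
python3 - <<'E'
import cv2,numpy as np
ims=[]
for n,(u,v),(u2,v2) in [("top",(430,286),(318,266)),("side",(340,370),(296,232))]:
    p=cv2.imread(f"pics/{n}0.png")
    for a,b in((u,v),(u2,v2)):
        ims.append(cv2.resize(p[b-30:b+30,a-40:a+40],(400,300),interpolation=cv2.INTER_NEAREST))
cv2.imwrite("pics/crop0.png",np.vstack([np.hstack(ims[:2]),np.hstack(ims[2:])]))
E
```

```text
(no output)
```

View pics/crop0.png

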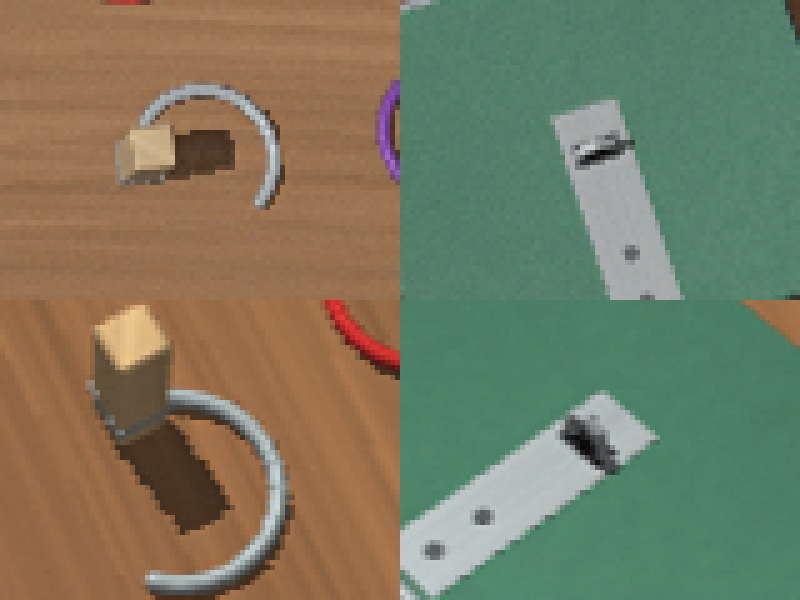

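```bash
cat > h.py <<'E'
import cv2,numpy as np
from scipy.optimize import least_squares
def load(n): return dict(np.load(n))
def ray(c,u,v):
    K=c["camera_matrix"];T=c["pose"]
    d=np.stack([(np.asarray(u,float)-K[0,2])/K[0,0],(np.asarray(v,float)-K[1,2])/K[1,1],np.ones_like(np.asarray(u,float))],-1)
    return T[:3,3],d@T[:3,:3].T
def onz(c,u,v,z):
    o,d=ray(c,u,v); s=(z-o[2])/d[...,2]; return o+d*s[...,None]
def cloud(c):
    v,u=np.mgrid[:480,:640]; o,d=ray(c,u,v); return o+d*c["range_z"][...,None]
def proj(c,P):
    T=np.linalg.inv(c["pose"]); q=np.atleast_2d(P)@T[:3,:3].T+T[:3,3]; K=c["camera_matrix"]
    return np.stack([K[0,0]*q[:,0]/q[:,2]+K[0,2],K[1,1]*q[:,1]/q[:,2]+K[1,2]],-1)
E
python3 - <<'E'
from h import *
for n in ["top","side"]:
    c=load(n+"0.npz"); P=cloud(c); im=c["pixels"]; hsv=cv2.cvtColor(im,cv2.COLOR_BGR2HSV)
    ok=c["range_z"]>0
    for nm,win in [("hook",dict(top=(408,450,268,304),side=(315,362,338,402))[n])]:
        a,b,cc,d=win; m=np.zeros((480,640),bool); m[cc:d,a:b]=1
        g=m&(hsv[...,1]<45)&(hsv[...,2]>110)
        v,u=np.nonzero(g); X=onz(c,u,v,0.0045)
        r=least_squares(lambda p:np.hypot(X[:,0]-p[0],X[:,1]-p[1])-.036,[X[:,0].mean(),X[:,1].mean()],loss='soft_l1',f_scale=.002).x
        rad=np.hypot(X[:,0]-r[0],X[:,1]-r[1]);ang=np.degrees(np.arctan2(X[:,1]-r[1],X[:,0]-r[0]))
        print(n,"hook centre",r,len(u),rad.mean(),rad.std()); print(sorted(np.round(ang).tolist())[::8])
        # grip top
        w=m&(P[...,2]>.055)&(P[...,2]<.07)&ok; print("grip top n",w.sum(),P[w].mean(0), P[w][:,2].std())
        f=ok&(P[...,2]<.004)&(P[...,2]>-.02)&m; print("bench z",P[f][:,2].mean())
    lid=(np.abs(P[...,2]-.07)<.008)&ok&(hsv[...,0]>60)&(hsv[...,0]<95)&(hsv[...,1]>60)
    lid=cv2.morphologyEx(lid.astype(np.uint8),cv2.MORPH_CLOSE,np.ones((25,25)))
    k,l,st,_=cv2.connectedComponentsWithStats(lid); i=1+st[1:,4].argmax(); lid=(l==i)
    v,u=np.nonzero(lid); X=onz(c,u,v,.07)[:,:2]; print("lid z",P[lid][:,2].mean(),np.median(P[lid][:,2]))
    rc=cv2.minAreaRect((X*1000).astype(np.float32)); print("lid rect",rc, "mean",X.mean(0))
    for nm in [("jar",(225,265,180,215)),("wheel",(175,220,285,332))] if n=="top" else []:
        a,b,cc,d=nm[1]; m=P[cc:d,a:b]; w=(m[...,2]>.012); print(nm[0],np.median(m[w],0))
E
```

```text
top hook centre [ 0.55642346 -0.29937839] 120 0.036314983539126065 0.002620791798268007
[-132.0, -117.0, -101.0, -92.0, -79.0, -65.0, -49.0, -37.0, -23.0, -11.0, 5.0, 19.0, 31.0, 46.0, 61.0]
grip top n 73 [ 0.55180657 -0.26380345  0.0616081 ] 0.002915492319330673
bench z -0.001128803233127374
lid z 0.0747036312435013 0.06904670559505488
lid rect ((588.5208129882812, -4.6557159423828125), (199.49642944335938, 228.77532958984375), 20.322952270507812) mean [ 0.58757026 -0.0044757 ]
jar [0.75868698 0.18735377 0.07596692]
wheel [0.47697584 0.29843731 0.01948356]
side hook centre [ 0.55815983 -0.29899495] 209 0.03606540914465647 0.0020868691362820645
[-131.0, -123.0, -114.0, -108.0, -98.0, -89.0, -80.0, -73.0, -65.0, -57.0, -49.0, -41.0, -33.0, -26.0, -17.0, -11.0, -5.0, 2.0, 11.0, 18.0, 26.0, 33.0, 40.0, 49.0, 58.0, 67.0, 111.0]
grip top n 152 [ 0.55395363 -0.26605997  0.06067177] 0.0022137638226765563
bench z -0.0005163063177005855
lid z 0.07390484577184529 0.0693680873408885
lid rect ((591.3310546875, -9.777008056640625), (201.2178955078125, 234.0026092529297), 20.218595504760742) mean [ 0.58995295 -0.01431716]
```

Call:
step_arm(
  series=[
    [0.6, 0.8, -0.8, 0, -0.68],
    [0.6, 0.8, -0.9, 0, -0.68],
    [0.6, 0.8, -1, 0, -0.68],
    [0.6, 0.8, -1, 0, -0.68],
    [0.6, 0.8, -1, 0, -0.68],
    [0.6, 0.8, -1, 0, -0.68],
    [0.6, 0.8, -1, 0, -0.68],
    [0.6, 0.8, -1, 0, -0.68],
    [0.6, 0.8, -1, 0, -0.68],
    [0.6, 0.8, -1, 0, -0.68],
    [0.6, 0.8, -1, 0, -0.68],
    [0.6, 0.8, -1, 0, -0.68],
  ],
)

```text
time: 1.3
tool_pos: [0.4199, 0.1997, 0.2435]
tool_rot: [-3.141, -0.0, 2.138]
contact_force: [0.5, 0.6, -0.4]
opening: 0.0548
```

Call:
step_arm(
  series=[
    [0.6, 0.7, -1, 0, -0.68],
    [0.6, 0.7, -1, 0, -0.68],
    [0.6, 0.7, -1, 0, -0.68],
    [0.6, 0.7, -1, 0, -0.68],
    [0.6, 0.7, -1, 0, -0.68],
    [0.6, 0.7, -1, 0, -0.68],
    [0.6, 0.5, -1, 0, -0.68],
    [0.6, 0, -1, 0, -0.68],
    [0.6, 0, 0, 0, 0],
    [0.6, 0, 0, 0, 0],
  ],
)

```text
time: 2.3
tool_pos: [0.5367, 0.0008, 0.2433]
tool_rot: [-3.141, -0.001, 1.704]
contact_force: [0.1, 0.4, -0.8]
opening: 0.0552
```

```bash
python3 - <<'E'
from cell import sensors, vision
import cv2,numpy as np
s=sensors.observe();print(s['time'],s['tool_pos'],s['tool_rot'],s['qpos'],s['contact_force'])
c=vision.read_camera("wrist"); cv2.imwrite("pics/w1.png",c["pixels"]); np.savez("w1.npz",**c); print(c["camera_matrix"].tolist(),np.round(c["pose"],4).tolist())
E
```

```text
2.3 [0.53665315 0.00081123 0.24331825] [-3.14076161e+00 -6.64847379e-04  1.70433635e+00] [-1.41572073e-01  3.64209392e-01  1.49200107e+00  4.31422758e-04
  1.28636262e+00 -2.75233639e-01] [ 0.07537837  0.42013953 -0.75473563]
[[430.5656517677976, 0.0, 323.6819314421835], [0.0, 430.5656517677976, 240.02959610938757], [0.0, 0.0, 1.0]] [[0.9912, 0.128, 0.0332, 0.5276], [0.1322, -0.9584, -0.2529, 0.07], [-0.0005, 0.255, -0.9669, 0.3851], [0.0, 0.0, 0.0, 1.0]]
```

View pics/w1.png

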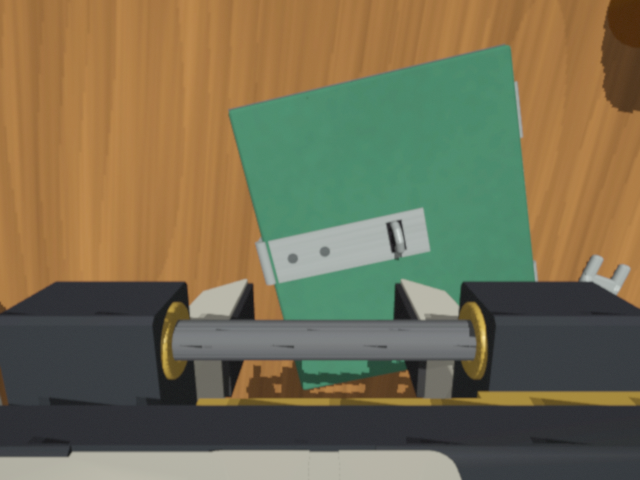

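```bash
python3 - <<'E'
from h import *
for f,win in (("w1",(375,425,210,270)),("top0",(305,330,252,276)),("side0",(283,312,218,246))):
    c=load(f+".npz"); P=cloud(c); a,b,cc,d=win; p=P[cc:d,a:b].reshape(-1,3)
    lz=np.median(p[:,2]); w=(p[:,2]>lz+.008)&(p[:,2]<lz+.03)
    q=p[w]; print(f,"lid z",lz,"n",w.sum(),q.mean(0),q.max(0),q.min(0))
    if len(q)>5:
        rc=cv2.minAreaRect((q[:,:2]*1000).astype(np.float32)); print(rc)
    t=p[p[:,2]>lz+.0155]; 
    if len(t): print(" top band",len(t),t.mean(0))
c=load("w1.npz"); im=c["pixels"]; hsv=cv2.cvtColor(im,cv2.COLOR_BGR2HSV)
# edges lines of lid: sample fits
cv2.imwrite("pics/eye1.png",cv2.resize(im[205:275,355:435],(800,700)[:2] if 0 else (640,560),interpolation=cv2.INTER_NEAREST))
E
```

```text
w1 lid z 0.07169742607878132 n 250 [ 5.90575065e-01 -8.03974742e-05  8.65659301e-02] [0.59670834 0.00988249 0.09100481] [ 0.58575184 -0.01273231  0.07970136]
((591.353515625, -1.3268356323242188), (6.082854270935059, 23.683490753173828), 20.25845718383789)
 top band 135 [0.58458666 0.0058692  0.11931259]
top0 lid z 0.0694613430946791 n 24 [ 0.58967749 -0.00604172  0.08282382] [0.60649763 0.00527486 0.0910048 ] [ 0.57774396 -0.02633723  0.07769377]
((593.6004638671875, -13.084991455078125), (13.0618314743042, 36.86661148071289), 39.65285873413086)
 top band 8 [ 0.52210315 -0.01261424  0.44262943]
side0 lid z 0.06982390259963106 n 31 [ 0.59298696 -0.00750526  0.08448379] [0.59771273 0.00455587 0.09018061] [ 0.58767935 -0.01749763  0.07871861]
((593.2232055664062, -6.257061004638672), (6.988784313201904, 22.967920303344727), 15.782343864440918)
 top band 15 [ 0.57654926 -0.05333007  0.14703854]
```

View pics/eye1.png

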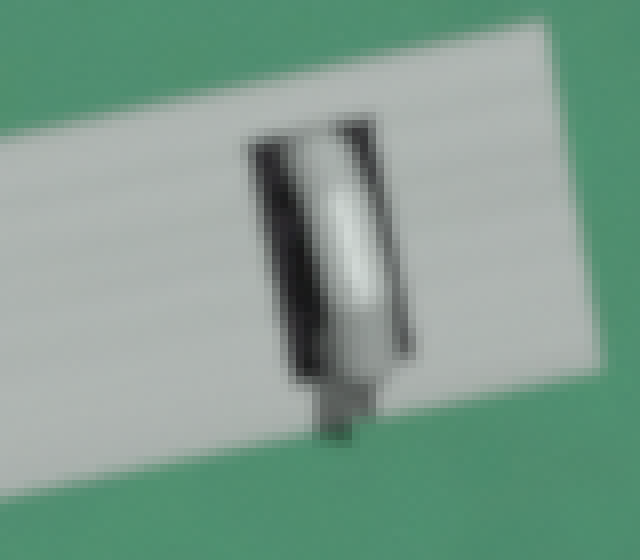

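Eye in the wrist view: (397,237), with a 6 x 24 mm footprint at yaw 20.3°, near (0.591,-0.001..-0.006). That agrees with the lid centre to within calibration. Next I'll grasp the hook.

Call:
step_arm(
  series=[
    [0.6, 0.06, -0.8, 0, 0.08],
    [0.6, 0.06, -1, 0, 0],
    [0.6, 0.06, -1, 0, 0],
    [0.6, 0.06, -1, 0, 0],
    [0.6, 0.06, -1, 0, 0],
    [0.6, 0.06, -1, 0, 0],
    [0.6, 0.06, -1, 0, 0],
    [0.6, 0.06, -1, 0, 0],
    [0.6, 0.06, -1, 0, 0],
    [0.6, 0.06, -1, 0, 0],
    [0.6, 0.06, -0.8, 0, 0],
    [0.6, 0, 0, 0, 0],
  ],
)

```text
time: 3.55
tool_pos: [0.5536, -0.2651, 0.2433]
tool_rot: [-3.142, 0.0, 1.711]
contact_force: [-0.3, 0.4, -1.2]
opening: 0.0554
```

Call:
step_arm(
  series=[
    [0.6, 0, 0, -0.8, 0],
    [0.6, 0, 0, -1, 0],
    [0.6, 0, 0, -1, 0],
    [0.6, 0, 0, -1, 0],
    [0.6, 0, 0, -0.8, 0],
    [0.6, 0, 0, 0, 0],
  ],
)

```text
time: 4.15
tool_pos: [0.5522, -0.2612, 0.1259]
tool_rot: [-3.137, -0.004, 1.713]
contact_force: [-1.2, 0.5, 0.1]
opening: 0.0552
```

```bash
python3 - <<'E'
from cell import sensors, vision
import cv2,numpy as np
s=sensors.observe();print(s['time'],s['tool_pos'],s['tool_rot'],s['qpos'])
for n in("wrist","side"):
    c=vision.read_camera(n); np.savez(n+"2.npz",**c); cv2.imwrite(f"pics/{n}2.png",c["pixels"])
E
```

```text
4.15 [ 0.55221077 -0.26123139  0.125933  ] [-3.13712939 -0.00447375  1.71320167] [-5.67501616e-01  6.08160341e-01  1.42621289e+00  5.39383008e-04
  1.11352034e+00 -7.10156608e-01]
```

View pics/side2.png

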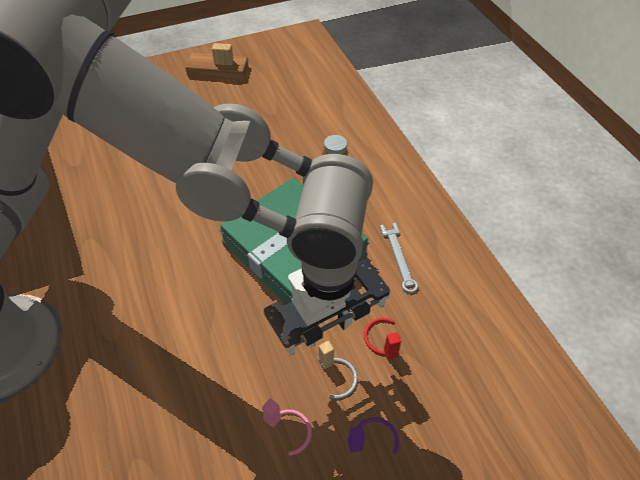

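View pics/wrist2.png

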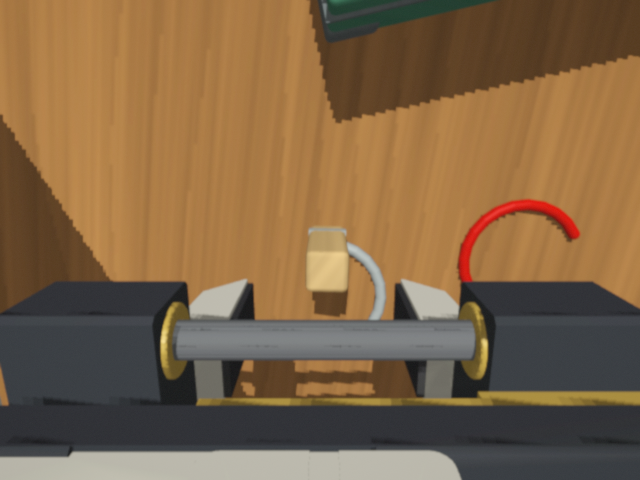

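```bash
python3 - <<'E'
from h import *
c=load("wrist2.npz"); P=cloud(c)
p=P[225:300,300:355].reshape(-1,3); w=(p[:,2]>.057)&(p[:,2]<.068); q=p[w]; print(w.sum(),q.mean(0)); print(cv2.minAreaRect((q[:,:2]*1000).astype(np.float32)))
E
```

```text
1805 [ 0.55331355 -0.26065096  0.06234005]
((553.5677490234375, -261.7919921875), (21.923969268798828, 22.305227279663086), 7.567141056060791)
```

Call:
step_arm(
  series=[
    [0.6, 0, 0.08, -0.9, -0.02],
    [0.6, 0, 0, -1, 0],
    [0.6, 0, 0, -0.9, 0],
    [0.6, 0, 0, -0.5, 0],
    [0.6, 0, 0, 0, 0],
    [0.6, 0, 0, 0, 0],
  ],
)

```text
time: 4.85
tool_pos: [0.5542, -0.2623, 0.0476]
tool_rot: [3.14, 0.001, 1.71]
contact_force: [-0.1, 0.1, -0.5]
opening: 0.0549
```

Call:
step_arm(
  series=[
    [0.6, 0, 0, -0.15, 0],
    [0.3, 0, 0, 0, 0],
    [0.2, 0, 0, 0, 0],
    [0.0, 0, 0, 0, 0],
    [0, 0, 0, 0, 0],
    [0, 0, 0, 0, 0],
    [0, 0, 0, 0, 0],
    [0, 0, 0, 0, 0],
  ],
  squeeze=35,
)

```text
time: 5.65
tool_pos: [0.5535, -0.2621, 0.0426]
tool_rot: [3.141, 0.0, 1.71]
contact_force: [0.6, 0.1, 0.3]
opening: 0.0219
```

Call:
step_arm(
  series=[
    [0, 0, 0, 0.4, 0],
    [0, 0, 0, 0.8, 0],
    [0, 0, 0, 1, 0],
    [0, 0, 0, 1, 0],
    [0, 0, 0, 1, 0],
    [0, 0, 0, 1, 0],
    [0, 0, 0.3, 0.6, 0.5],
    [0, 0, 0.6, 0, 1],
    [0, -0.03, 0.7, 0, 1],
    [0, -0.03, 0.7, 0, 1],
    [0, -0.03, 0.7, 0, 1],
    [0, -0.03, 0.7, 0, 1],
  ],
)

```text
time: 6.85
tool_pos: [0.5499, -0.1682, 0.1873]
tool_rot: [-3.141, -0.001, 2.155]
contact_force: [0.4, -0.6, -1.6]
opening: 0.022
```

Call:
step_arm(
  series=[
    [0, -0.03, 0.7, 0, 1],
    [0, -0.03, 0.7, 0, 1],
    [0, -0.03, 0.7, 0, 1],
    [0, -0.03, 0.7, 0, 1],
    [0, -0.03, 0.7, 0, 1],
    [0, -0.03, 0.7, 0, 1],
    [0, -0.03, 0.7, 0, 1],
    [0, -0.03, 0.7, 0, 1],
    [0, -0.03, 0.7, 0, 1],
    [0, -0.03, 0.7, 0, 1],
    [0, -0.03, 0.7, 0, 1],
    [0, -0.03, 0.4, 0, 0.8],
  ],
)

```text
time: 8.05
tool_pos: [0.5407, 0.0347, 0.1874]
tool_rot: [3.141, -0.001, 3.1]
contact_force: [-0.6, -0.2, -1.0]
opening: 0.0218
```

Call:
step_arm(
  series=[
    [0, 0, 0, 0, 0],
    [0, 0, 0, 0, 0],
  ],
)

```text
time: 8.25
tool_pos: [0.5411, 0.0331, 0.1874]
tool_rot: [-3.141, -0.0, 3.094]
contact_force: [0.7, 0.9, -1.6]
opening: 0.0219
```

```bash
python3 - <<'E'
from cell import sensors, vision
import cv2,numpy as np
s=sensors.observe();print(s['time'],s['tool_pos'],s['tool_rot'],s['qpos'],s['contact_force'],s['opening'])
for n in("wrist","side","top"):
    c=vision.read_camera(n); np.savez(n+"3.npz",**c); cv2.imwrite(f"pics/{n}3.png",c["pixels"])
a=[cv2.resize(cv2.imread(f"pics/{n}3.png"),(400,300)) for n in("wrist","side","top")]
cv2.imwrite("pics/all3.png",np.vstack([np.hstack(a[:2]),np.hstack([a[2],a[2]*0])]))
E
```

```text
8.25 [0.54114921 0.03306205 0.18744503] [-3.14146798e+00 -3.71685843e-04  3.09351103e+00] [-8.02921225e-02  4.24113698e-01  1.56205634e+00 -1.49250259e-04
  1.15579010e+00 -1.60294665e+00] [ 0.7477074   0.85700327 -1.64595895] 0.021949510736568683
```

View pics/all3.png

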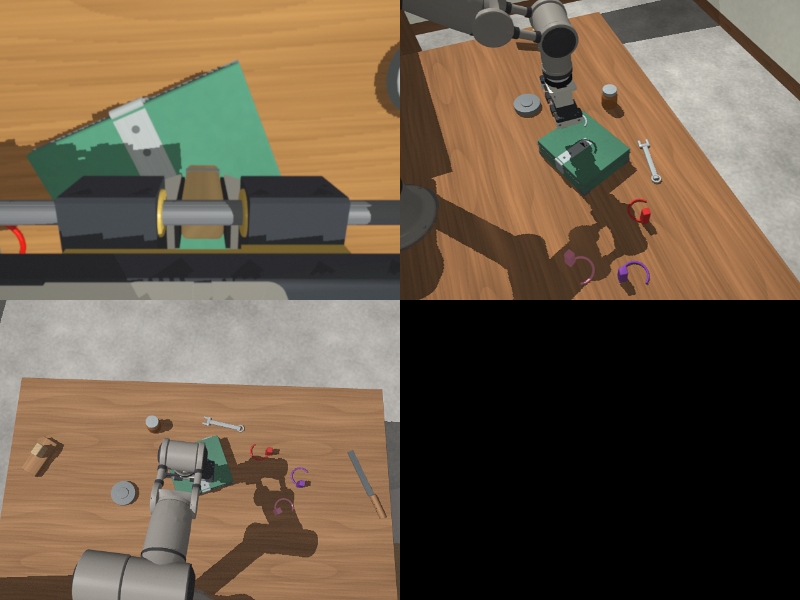

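```bash
python3 - <<'E'
import cv2
p=cv2.imread("pics/side3.png")[150:280,210:370]
cv2.imwrite("pics/s3c.png",cv2.resize(p,(800,600)[:1]+(650,) if 0 else (738,600),interpolation=cv2.INTER_NEAREST))
E
```

```text
(no output)
```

View pics/s3c.png

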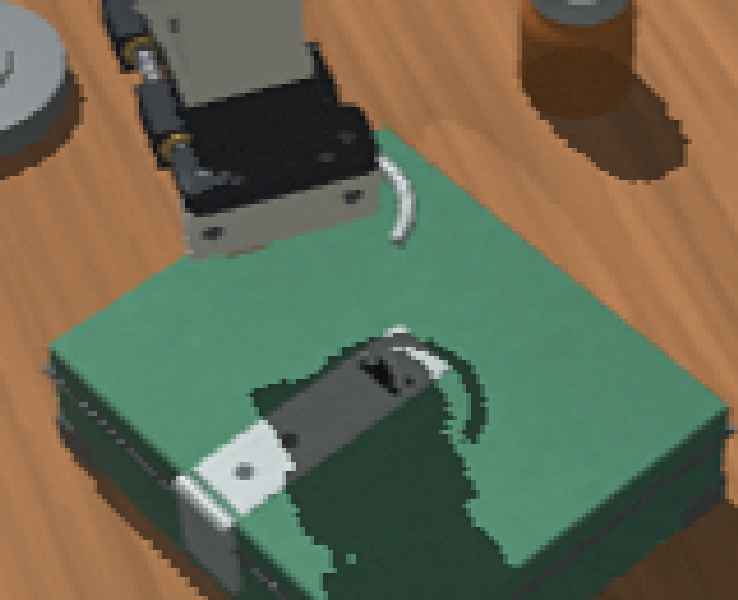

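```bash
cat >> h.py <<'E'
GO=np.radians(0.4)
def hookpts(tp,psi,zoff=-.0426,a0=0,a1=200,n=60,r=.036,h=.0035):
    al=psi-GO; C=np.array(tp[:2])-.036*np.array([np.cos(al),np.sin(al)])
    t=al-np.radians(225)+np.radians(np.linspace(a0,a1,n))
    return np.c_[C[0]+r*np.cos(t),C[1]+r*np.sin(t),np.full(n,tp[2]+zoff+h)]
def draw(img,c,P,box,sc,col):
    q=(proj(c,P)-np.array([box[0],box[1]])+.5)*sc
    cv2.polylines(img,[np.round(q*16).astype(np.int32)],False,col,1,cv2.LINE_AA,4)
def eyepts(E,yaw,lz=.07):
    y=np.array([-np.sin(yaw),np.cos(yaw)]); L=[]
    for s,z in((-.0095,0),(-.0095,.0125),(-.0065,.016),(0,.016),(.0065,.016),(.0095,.0125),(.0095,0)):
        L.append([E[0]+s*y[0],E[1]+s*y[1],lz+z])
    return np.array(L)
def crop(c,box,sc):
    x0,y0,x1,y1=box; return cv2.resize(c["pixels"][y0:y1,x0:x1],None,fx=sc,fy=sc,interpolation=cv2.INTER_NEAREST)
E
python3 - <<'E'
from h import *
c=load("side3.npz"); box=(270,175,330,245); sc=8
im=crop(c,box,sc)
draw(im,c,hookpts([.5411,.0331,.1874],3.0935),box,sc,(0,0,255))
draw(im,c,eyepts((.5914,-.0013),np.radians(20.3)),box,sc,(0,0,255))
draw(im,c,eyepts((.5925,-.0065),np.radians(20.3)),box,sc,(255,0,0))
cv2.imwrite("pics/ov3.png",im)
E
```

```text
(no output)
```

View pics/ov3.png

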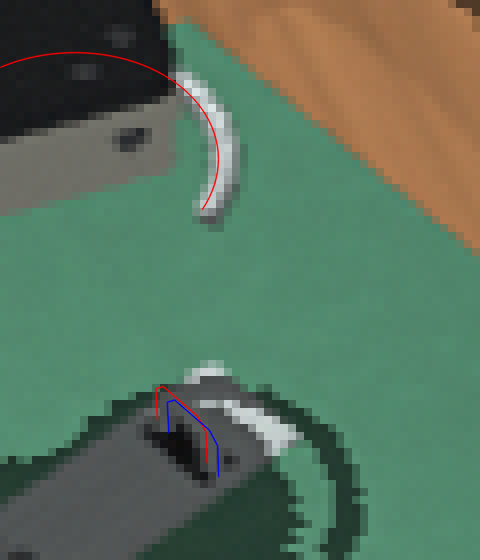

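```bash
python3 - <<'E'
from h import *
c=load("side0.npz"); box=(275,212,320,247); sc=10
ims=[]
im=crop(c,box,sc)
draw(im,c,eyepts((.5914,-.0013),np.radians(20.3)),box,sc,(0,0,255))
draw(im,c,eyepts((.5925,-.0065),np.radians(20.3)),box,sc,(255,0,0))
ims.append(im)
c2=load("w1.npz"); box=(375,220,420,255)
im=crop(c2,box,sc)
draw(im,c2,eyepts((.5914,-.0013),np.radians(20.3)),box,sc,(0,0,255))
draw(im,c2,eyepts((.5925,-.0065),np.radians(20.3)),box,sc,(255,0,0))
ims.append(im[:350])
cv2.imwrite("pics/ov4.png",np.hstack([ims[0][:,:400],ims[1][:,:400]]))
# hook shift from side3
c=load("side3.npz"); hsv=cv2.cvtColor(c["pixels"],cv2.COLOR_BGR2HSV); m=np.zeros((480,640),bool); m[184:204,291:304]=1
g=m&(hsv[...,1]<60)&(hsv[...,2]>110); v,u=np.nonzero(g); print(g[184:204,291:304].astype(int))
P=cloud(c); print("depth z",np.median(P[g][:,2]))
X=onz(c,u,v,.1874-.0426+.004)
al=3.0935-GO; C0=np.array([.5411,.0331])-.036*np.array([np.cos(al),np.sin(al)])
f=lambda p: np.hypot(X[:,0]-p[0],X[:,1]-p[1])-.036
r=least_squares(f,C0).x; print("C pred",C0,"fit",r, np.std(f(r)))
a=np.degrees(np.arctan2(X[:,1]-r[1],X[:,0]-r[0])); print("tip end ang",a.min(),"pred",np.degrees(al)-225-5.6, a.max())
a0=np.degrees(np.arctan2(X[:,1]-C0[1],X[:,0]-C0[0])); print(a0.min(), f(C0).mean())
E
```

```text
[[0 1 1 0 0 0 0 0 0 0 0 0 0]
 [0 1 1 1 1 0 0 0 0 0 0 0 0]
 [0 0 1 1 1 1 0 0 0 0 0 0 0]
 [1 0 1 1 1 1 0 0 0 0 0 0 0]
 [1 1 0 1 1 1 1 0 0 0 0 0 0]
 [0 1 0 1 1 1 1 1 0 0 0 0 0]
 [1 0 0 0 1 1 1 1 0 0 0 0 0]
 [1 0 0 0 1 1 1 1 0 0 0 0 0]
 [1 0 0 0 0 1 1 1 1 0 0 0 0]
 [1 0 0 0 0 1 1 1 1 0 0 0 0]
 [0 0 0 0 0 1 1 1 1 0 0 0 0]
 [1 0 0 0 0 1 1 1 1 0 0 0 0]
 [0 0 0 0 0 1 1 1 1 0 0 0 0]
 [0 0 0 0 0 1 1 1 1 0 0 0 0]
 [0 0 0 0 1 1 1 1 0 0 0 0 0]
 [0 0 0 0 1 1 1 0 0 0 0 0 0]
 [0 0 0 1 1 1 1 0 0 0 0 0 0]
 [0 0 0 1 1 1 0 0 0 0 0 0 0]
 [0 0 0 0 0 0 0 0 0 0 0 0 0]
 [0 0 0 0 0 0 0 0 0 0 0 0 0]]
depth z 0.1506694344140021
C pred [0.57704542 0.03111834] fit [0.5771879  0.02998748] 0.0037114601863763273
tip end ang -50.102184552866674 pred -53.755506076279836 25.750139241895496
-51.098409126922284 0.00036310314340196775
```

View pics/ov4.png

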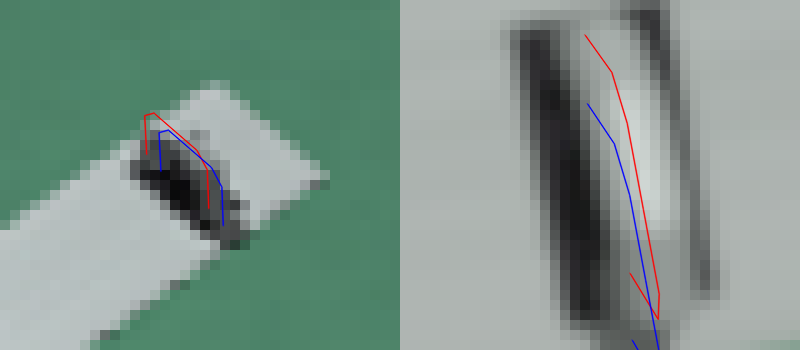

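```bash
python3 - <<'E'
from h import *
from scipy.optimize import minimize
from scipy.ndimage import map_coordinates
# hook refit side3
c=load("side3.npz"); hsv=cv2.cvtColor(c["pixels"],cv2.COLOR_BGR2HSV); m=np.zeros((480,640),bool); m[184:202,292:304]=1
g=m&(hsv[...,1]<60)&(hsv[...,2]>110); g[184:190,:293]&=True; g[188:,:294]=0
v,u=np.nonzero(g); 
for zz in (.1874-.0426+.0035,.1874-.0426+.005):
    X=onz(c,u,v,zz); f=lambda p: np.hypot(X[:,0]-p[0],X[:,1]-p[1])-.036
    r=least_squares(f,[.577,.031]).x; a=np.degrees(np.arctan2(X[:,1]-r[1],X[:,0]-r[0]))
    print("hook C",r,np.std(f(r)),a.min(),a.max())
# lid edges
def sg(n):
    c=load(n); G=cv2.GaussianBlur(c["pixels"],(0,0),1.0).astype(float)
    # green-ness channel and gray
    return c,G
for n in("top0.npz","side0.npz","w1.npz"):
    c,G=sg(n)
    ok=np.ones((480,640),bool)
    if n=="w1.npz": ok[275:]=0
    def edges(p,ret=False):
        x,y,th,=p; R=np.array([[np.cos(th),-np.sin(th)],[np.sin(th),np.cos(th)]])
        s=np.linspace(-.95,.95,150); tot=0; rs=[]
        for ax in(0,1):
            for sg_ in(-1,1):
                L=[]
                for d in(-.002,.002):
                    h=[.1,.115]; h[ax]+=d
                    q=np.zeros((150,2)); q[:,ax]=sg_*h[ax]; q[:,1-ax]=s*[.1,.115][1-ax]
                    W=np.c_[q@R.T+[x,y],np.full(150,.07)]; px=proj(c,W)
                    L.append(px)
                inb=np.all([(a[:,0]>1)&(a[:,0]<638)&(a[:,1]>1)&(a[:,1]<478) for a in L],0)
                inb&=ok[np.clip(L[0][:,1],0,479).astype(int),np.clip(L[0][:,0],0,639).astype(int)]
                D=0
                for k in range(3):
                    A=[map_coordinates(G[...,k],[a[:,1],a[:,0]],order=1,mode='nearest') for a in L]; D=D+np.abs(A[1]-A[0])
                rs.append((D*inb).sum()/max(inb.sum(),1)); tot+=(D*inb).mean()
        return rs if ret else -tot
    best=None
    for x0 in np.arange(.582,.6,.003):
        for y0 in np.arange(-.012,.006,.003):
            o=minimize(edges,[x0,y0,np.radians(20.3)],method="Nelder-Mead",options=dict(initial_simplex=[[x0,y0,.354],[x0+.002,y0,.354],[x0,y0+.002,.354],[x0,y0,.364]],maxiter=80))
            if best is None or o.fun<best.fun: best=o
    print(n,best.x[:2],np.degrees(best.x[2]),best.fun,np.round(edges(best.x,True),0))
E
```

```text
hook C [0.57884654 0.03163441] 0.002083577755751468 -53.340112756537586 25.072436216980265
hook C [0.57837432 0.03035225] 0.002079841631707999 -53.26832545857393 25.002790388113915
top0.npz [ 0.59009563 -0.00302709] 20.00028805213369 -251.63180389808684 [72. 45. 79. 56.]
side0.npz [ 0.5921829  -0.00380058] 20.19236970480547 -303.6041512295227 [95. 57. 96. 55.]
w1.npz [ 0.59172577 -0.00113063] 20.08487139973533 -300.3141386839715 [122. 115.   0. 146.]
```

Call:
step_arm(
  series=[
    [0, 0.08, 0.02, -0.5, 0],
    [0, 0, 0, -0.7, 0],
    [0, 0, 0, -0.7, 0],
    [0, 0, 0, -0.5, 0],
    [0, 0, 0, -0.3, 0],
    [0, 0, 0, 0, 0],
    [0, 0, 0, 0, 0],
    [0, 0, 0, 0, 0],
  ],
)

```text
time: 9.2
tool_pos: [0.544, 0.0334, 0.1207]
tool_rot: [3.142, 0.002, 3.094]
contact_force: [0.3, 0.1, 0.0]
opening: 0.022
```

```bash
python3 - <<'E'
from cell import sensors, vision
from h import *
s=sensors.observe();print(s['time'],s['tool_pos'],s['tool_rot'],s['contact_force'],s['opening'])
c=vision.read_camera("side"); np.savez("side5.npz",**c)
box=(265,195,325,245); sc=12
im=crop(c,box,sc); im2=im.copy()
draw(im,c,hookpts(s['tool_pos'],s['tool_rot'][2]),box,sc,(0,0,255))
draw(im,c,eyepts((.5914,-.0022),np.radians(20.15)),box,sc,(0,0,255))
cv2.imwrite("pics/ov5.png",im)
E
```

```text
9.2 [0.54395141 0.03336919 0.12074019] [3.14153890e+00 1.57959853e-03 3.09358626e+00] [0.34924731 0.13366486 0.013175  ] 0.02202590797432041
```

View pics/ov5.png

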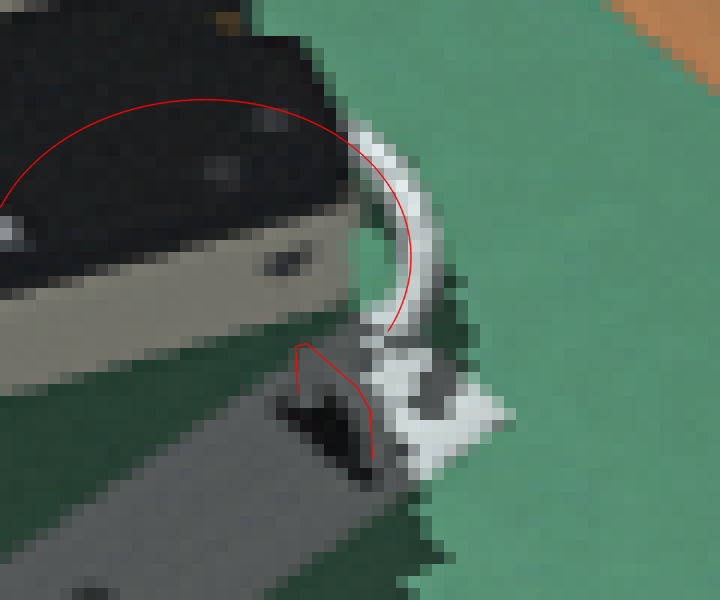

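Call:
step_arm(
  series=[
    [0, 0, 0, -0.2, 0],
    [0, 0, 0, 0, 0],
    [0, 0, 0, 0, 0],
  ],
)

```text
time: 9.55
tool_pos: [0.5433, 0.0334, 0.1149]
tool_rot: [3.141, -0.0, 3.094]
contact_force: [0.2, 0.9, -1.6]
opening: 0.0219
```

```bash
cat > plan.py <<'E'
import sys,numpy as np
from h import GO
# usage: psi0 x0 y0 Cx Cy dturn n
psi,x,y,Cx,Cy,d,n=map(float,sys.argv[1:8]); out=[]
for i in range(int(n)):
    psi2=psi-d; a=psi2-GO; tx,ty=Cx+.036*np.cos(a),Cy+.036*np.sin(a)
    sx,sy=round((tx-x)/.025,2),round((ty-y)/.025,2); x+=sx*.025;y+=sy*.025;psi=psi2
    out.append([0,sx,sy,0,round(-d/.08,3)])
print(out,len(out)); print("end",psi,x,y)
E
python3 plan.py 3.094 .5433 .0334 .5791 .0315 .048 40
```

```text
[[0, np.float64(-0.0), np.float64(0.07), 0, -0.6], [0, np.float64(0.01), np.float64(0.07), 0, -0.6], [0, np.float64(0.01), np.float64(0.07), 0, -0.6], [0, np.float64(0.02), np.float64(0.07), 0, -0.6], [0, np.float64(0.01), np.float64(0.06), 0, -0.6], [0, np.float64(0.03), np.float64(0.07), 0, -0.6], [0, np.float64(0.02), np.float64(0.06), 0, -0.6], [0, np.float64(0.03), np.float64(0.07), 0, -0.6], [0, np.float64(0.03), np.float64(0.06), 0, -0.6], [0, np.float64(0.03), np.float64(0.06), 0, -0.6], [0, np.float64(0.04), np.float64(0.06), 0, -0.6], [0, np.float64(0.04), np.float64(0.05), 0, -0.6], [0, np.float64(0.04), np.float64(0.06), 0, -0.6], [0, np.float64(0.05), np.float64(0.05), 0, -0.6], [0, np.float64(0.04), np.float64(0.05), 0, -0.6], [0, np.float64(0.05), np.float64(0.05), 0, -0.6], [0, np.float64(0.05), np.float64(0.05), 0, -0.6], [0, np.float64(0.06), np.float64(0.04), 0, -0.6], [0, np.float64(0.05), np.float64(0.04), 0, -0.6], [0, np.float64(0.06), np.float64(0.04), 0, -0.6], [0, np.float64(0.06), np.float64(0.03), 0, -0.6], [0, np.float64(0.06), np.float64(0.03), 0, -0.6],
[... 269 characters left out ...]
7), np.float64(0.01), 0, -0.6], [0, np.float64(0.06), np.float64(0.01), 0, -0.6], [0, np.float64(0.07), np.float64(0.01), 0, -0.6], [0, np.float64(0.07), np.float64(0.0), 0, -0.6], [0, np.float64(0.07), np.float64(0.0), 0, -0.6], [0, np.float64(0.07), np.float64(0.0), 0, -0.6], [0, np.float64(0.07), np.float64(-0.01), 0, -0.6], [0, np.float64(0.07), np.float64(-0.01), 0, -0.6], [0, np.float64(0.06), np.float64(-0.01), 0, -0.6], [0, np.float64(0.07), np.float64(-0.01), 0, -0.6], [0, np.float64(0.07), np.float64(-0.02), 0, -0.6], [0, np.float64(0.06), np.float64(-0.03), 0, -0.6], [0, np.float64(0.07), np.float64(-0.02), 0, -0.6]] 40
end 1.1739999999999982 0.5932999999999997 0.06465000000000003
```

Call:
step_arm(
  series=[
    [0, 0, 0.07, 0, -0.6],
    [0, 0.01, 0.07, 0, -0.6],
    [0, 0.01, 0.07, 0, -0.6],
    [0, 0.02, 0.07, 0, -0.6],
    [0, 0, 0, 0, 0],
  ],
)

```text
time: 10.05
tool_pos: [0.5445, 0.0406, 0.1151]
tool_rot: [3.141, 0.0, 2.901]
contact_force: [0.1, 0.3, -0.7]
opening: 0.0219
```

```bash
python3 - <<'E'
from cell import sensors, vision
from h import *
s=sensors.observe();print(s['time'],s['tool_pos'],s['tool_rot'],s['contact_force'],s['opening'])
c=vision.read_camera("side"); np.savez("side6.npz",**c)
box=(265,195,325,245); sc=12
im=crop(c,box,sc)
cv2.imwrite("pics/ov6.png",im)
E
```

```text
10.05 [0.54449692 0.04056573 0.11508691] [3.14143244e+00 2.10326258e-04 2.90139769e+00] [ 0.14900105  0.29199383 -0.7364382 ] 0.021933153519671164
```

View pics/ov6.png

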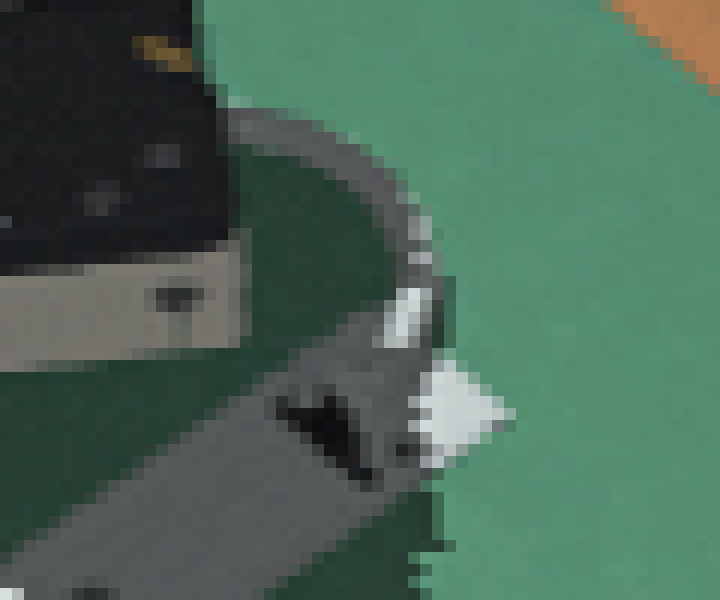

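```bash
python3 - <<'E'
from h import *
c=load("side6.npz"); box=(265,195,325,245); sc=12
g=np.clip(c["pixels"].astype(float)*1.6,0,255).astype(np.uint8); c["pixels"]=g
im=crop(c,box,sc)
b=np.array([.0016,0,0])
draw(im,c,hookpts([.5445,.0406,.1151],2.9014)+b,box,sc,(0,0,255))
for dx in(-.003,.003):
    for E in [(.5914,-.0022)]:
        e=np.array([np.cos(.352),np.sin(.352),0])*dx
        draw(im,c,eyepts(E,.352)+b+e,box,sc,(0,255,255))
# outer bounds
hk=hookpts([.5445,.0406,.1151],2.9014,a0=-5.6,a1=-5.6,n=2)
print(hk[0])
P=cloud(c); q=P[220:238,285:300]; print(np.round((q[...,2]-.07)*1000).astype(int))
cv2.imwrite("pics/ov6b.png",im)
E
```

```text
[ 0.59475552 -0.00077154  0.076     ]
[[101  -5   0   2  -1  -1  -1   0  -1  -4  -2   1  -1   7   6]
 [100  -2  -1   0   3   1   2   0   0   0  -5   2   2   9   9]
 [101   0  -2  -4  -4  -5  -2   1  -1   0   3   3   2   8   6]
 [  0   1  -1   2   0  -3  -1  -1  -2   2   0  -2   8  10   7]
 [ -2  -2  -3   0  -3  14  17  16  14   0   2  10  11  10   8]
 [  2  -1   0  -3  -1  11  13  16  20  20   2   8   8   9   6]
 [ -2  -4   1   0   9  12  12  16  14  17  16   6   9   5   2]
 [ -1   0  -1   4   4   6   2   1  11  13  17  19   6   3   1]
 [  2   0  -1   2  -2   4  -2   2   1  13  16  17   1   1  -1]
 [  0 914   1   0  -1  -2   0   1   4   1  12  14  15   1  -2]
 [  4  -2  -3   0   1   3   0  -1   1  -1  11  11  12   2  -2]
 [ -2  -1   1   2   2  -2  -1   1  -2   0   9   9   7  -3  -4]
 [  1  -1  -2   1   1   2   2   0  -1  -3   4  11   5   8  -1]
 [ -2   1   3  -1  -1   1   3   1  -1   2   1   2   5  -2   0]
 [ -3  -2   2  -1   2   1  -3   0   0  -1   2   2   2   1   1]
 [ -2   4   0  -3   1  -2   5   0  -2   3   3   1   1   1  -1]
 [  0  -1   0  -1   0   1  -2   6   1   0   1  -1   2   1  -2]
 [  1   0   0   3  -2   2   2   0   0   4   0  -2  -2  -5  -1]]
```

View pics/ov6b.png

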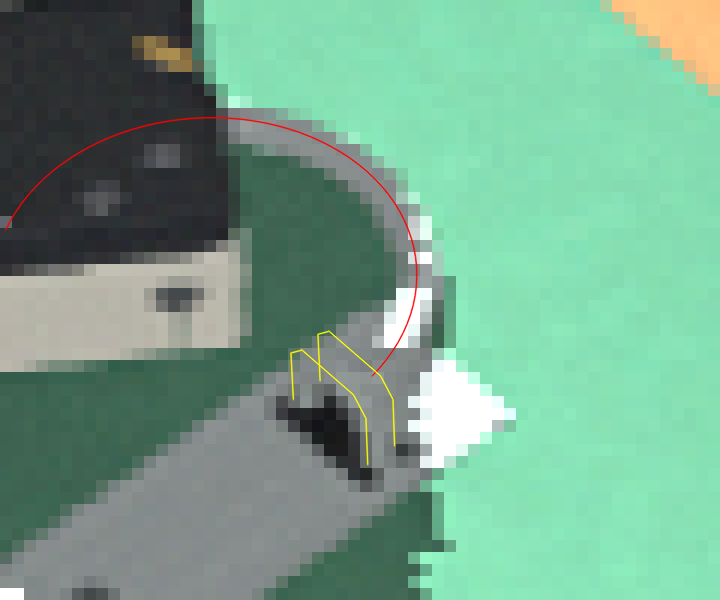

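```bash
cat > rel.py <<'E'
import sys
from h import *
def analyse(c,tp,psi,lz=.07,yaw=.352,E0=(.5914,-.0022),show=True):
    P=cloud(c); z=P[...,2]-lz
    # eye
    pe=proj(c,[[*E0,lz+.012]])[0]; v,u=np.mgrid[:480,:640]
    near=(np.hypot(u-pe[0]-1,v-pe[1])<9)
    M=(near&(z>8.5e-3)&(z<.024)).astype(np.uint8)
    k,l,st,ce=cv2.connectedComponentsWithStats(M); M=(l==1+st[1:,4].argmax())
    def render(E):
        s=8; x0,y0=int(pe[0])-15,int(pe[1])-15; img=np.zeros((30*s,30*s),np.uint8)
        L=eyepts(E,yaw,lz); L=np.vstack([L[0]*.2+L[1]*.8*1,L[1:-1],L[-2]]); L[0,2]=L[-1,2]=lz+.0085
        q=proj(c,L); px=577.67*.006/1.15
        q=(q-[x0,y0]+.5)*s
        cv2.polylines(img,[np.round(q).astype(np.int32)],False,255,int(round(px*s)))
        return img.astype(float).reshape(30,s,30,s).mean((1,3))/255,x0,y0
    R,x0,y0=render(E0); Y,X=np.mgrid[:30,:30]
    cm=np.array([u[M].mean(),v[M].mean()]); cr=np.array([(R*X).sum()/R.sum()+x0,(R*Y).sum()/R.sum()+y0])
    a=onz(c,*cm,lz+.014)-onz(c,*cr,lz+.014)
    Eobs=np.array(E0)+a[:2]
    # hook
    hz=tp[2]-.0426+.0035
    H=hookpts(tp,psi,a0=0,a1=200,n=400); ph=proj(c,H)
    d=np.full((480,640),99.);
    for q in ph: 
        d=np.minimum(d,np.hypot(u-q[0],v-q[1]))
    dz=np.abs(P[...,2]-(hz+.0025)); sat=cv2.cvtColor(c["pixels"],cv2.COLOR_BGR2HSV)[...,1]
    W=(d<4.5)&(dz<.006)&~cv2.dilate(M.astype(np.uint8),np.ones((3,3))).astype(bool)&(sat<60)
    W=W&(np.hypot(u-cm[0],v-cm[1])>7)
    al=psi-GO; C0=np.array(tp[:2])-.036*np.array([np.cos(al),np.sin(al)])
    Xw=onz(c,u[W],v[W],hz+.0005); f=lambda p:np.hypot(Xw[:,0]-p[0],Xw[:,1]-p[1])-.036
    r=least_squares(f,C0,loss='soft_l1',f_scale=.002).x
    an=np.degrees(np.arctan2(Xw[:,1]-r[1],Xw[:,0]-r[0]))
    print("eye n",M.sum(),R.sum().round(1),"Eobs",Eobs.round(4)," hook n",W.sum(),"Cobs",r.round(4),"Cpred",C0.round(4),"std",f(r).std().round(4),"ang",an.min().round(),an.max().round())
    dv=Eobs-r; e=np.array([np.cos(yaw),np.sin(yaw)]); y=np.array([-np.sin(yaw),np.cos(yaw)])
    print(" centre rel eye in eye axes x,y [mm]:",(-dv@e*1e3).round(2),(-dv@y*1e3).round(2),"want 0,36; pred w/ E0:",((C0-E0)@e*1e3).round(2),((C0-E0)@y*1e3).round(2))
E
python3 - <<'E'
from rel import *
analyse(load("side6.npz"),[.5445,.0406,.1151],2.9014)
analyse(load("side5.npz"),[.5440,.0334,.1207],3.0936)
E
```

```text
eye n 38 41.0 Eobs [ 0.594  -0.0047]  hook n 84 Cobs [0.5811 0.0293] Cpred [0.5794 0.0318] std 0.0022 ang -37.0 64.0
 centre rel eye in eye axes x,y [mm]: -0.32 36.29 want 0,36; pred w/ E0: 0.46 36.04
eye n 29 41.0 Eobs [ 0.5929 -0.0048]  hook n 58 Cobs [0.5822 0.0299] Cpred [0.5799 0.0314] std 0.002 ang -47.0 30.0
 centre rel eye in eye axes x,y [mm]: 1.95 36.26 want 0,36; pred w/ E0: 0.84 35.51
```

Call:
step_arm(
  series=[
    [0, 0.01, 0.06, 0, -0.6],
    [0, 0.02, 0.07, 0, -0.6],
    [0, 0.02, 0.06, 0, -0.6],
    [0, 0.03, 0.07, 0, -0.6],
  ],
)

```text
time: 10.5
tool_pos: [0.5464, 0.0468, 0.115]
tool_rot: [3.142, -0.0, 2.709]
contact_force: [-0.1, -0.1, -1.4]
opening: 0.0219
```

Call:
step_arm(
  series=[
    [0, 0.03, 0.06, 0, -0.6],
    [0, 0.03, 0.06, 0, -0.6],
    [0, 0.04, 0.06, 0, -0.6],
    [0, 0.04, 0.05, 0, -0.6],
    [0, 0, 0, 0, 0],
  ],
)

```text
time: 11.0
tool_pos: [0.55, 0.0527, 0.115]
tool_rot: [3.141, 0.0, 2.518]
contact_force: [0.2, -0.0, -0.6]
opening: 0.022
```

```bash
cat > look.py <<'E'
import sys
from cell import sensors, vision
from rel import *
k=sys.argv[1]
s=sensors.observe();print(s['time'],s['tool_pos'].round(4),s['tool_rot'].round(4),s['contact_force'].round(1),s['torque'].round(2),s['opening'],s['qpos'].round(2))
c=vision.read_camera("side"); np.savez(f"side{k}.npz",**c)
al=s['tool_rot'][2]-GO; print("C",s['tool_pos'][:2]-.036*np.array([np.cos(al),np.sin(al)]), "tip deg",np.degrees(al)-225)
try: analyse(c,s['tool_pos'],s['tool_rot'][2])
except Exception as e: print(e)
box=(255,185,325,245); sc=10
c["pixels"]=np.clip(c["pixels"].astype(float)*1.5,0,255).astype(np.uint8)
cv2.imwrite(f"pics/l{k}.png",crop(c,box,sc))
E
python3 look.py 7
```

```text
11.0 [0.55   0.0527 0.115 ] [3.1414e+00 1.0000e-04 2.5184e+00] [ 0.2 -0.  -0.6] [-0.01  0.    0.04] 0.022021482349827537 [-0.04  0.52  1.62  0.    1.   -0.99]
C [0.57908479 0.03147063] tip deg -81.10597254940257
eye n 38 41.0 Eobs [ 0.5929 -0.0056]  hook n 130 Cobs [0.5808 0.029 ] Cpred [0.5791 0.0315] std 0.0024 ang -95.0 108.0
 centre rel eye in eye axes x,y [mm]: 0.56 36.63 want 0,36; pred w/ E0: 0.05 35.85
```

View pics/l7.png

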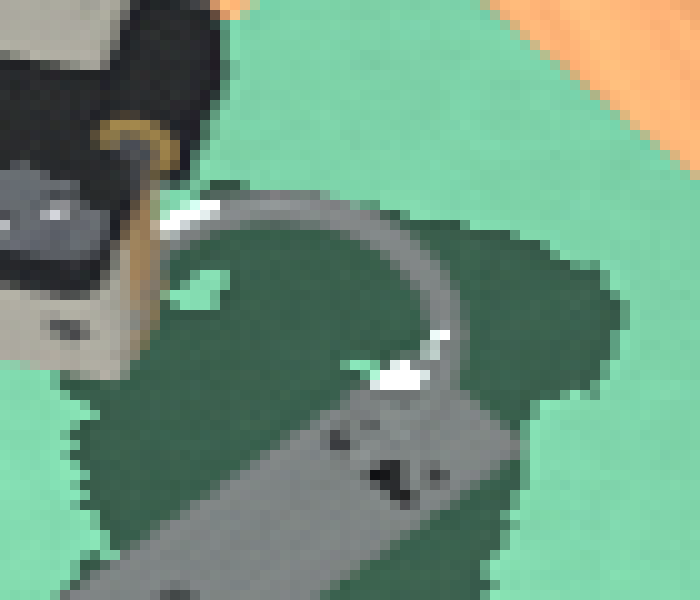

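The rod has entered the eye with no force reading: the opening's dark patch is now split by the rod at crop (375,450). I'll continue the swing.

Call:
step_arm(
  series=[
    [0, 0.04, 0.06, 0, -0.6],
    [0, 0.05, 0.05, 0, -0.6],
    [0, 0.04, 0.05, 0, -0.6],
    [0, 0.05, 0.05, 0, -0.6],
    [0, 0.05, 0.05, 0, -0.6],
    [0, 0.06, 0.04, 0, -0.6],
    [0, 0.05, 0.04, 0, -0.6],
    [0, 0.06, 0.04, 0, -0.6],
  ],
)

```text
time: 11.85
tool_pos: [0.5599, 0.0621, 0.115]
tool_rot: [-3.142, -0.0, 2.134]
contact_force: [1.0, 0.2, -0.4]
opening: 0.0219
```

Call:
step_arm(
  series=[
    [0, 0.06, 0.03, 0, -0.6],
    [0, 0.06, 0.03, 0, -0.6],
    [0, 0.07, 0.03, 0, -0.6],
    [0, 0.06, 0.03, 0, -0.6],
    [0, 0.06, 0.02, 0, -0.6],
    [0, 0.07, 0.02, 0, -0.6],
    [0, 0.07, 0.02, 0, -0.6],
    [0, 0.07, 0.01, 0, -0.6],
  ],
)

```text
time: 12.65
tool_pos: [0.5729, 0.0668, 0.115]
tool_rot: [-3.142, 0.0, 1.75]
contact_force: [0.9, 0.1, -0.6]
opening: 0.0219
```

```bash
python3 look.py 8
```

```text
12.65 [0.5729 0.0668 0.115 ] [-3.1416  0.      1.7496] [ 0.9  0.1 -0.6] [-0.06  0.05  0.  ] 0.021874621918704807 [-0.02  0.56  1.55 -0.    1.03 -0.2 ]
C [0.57904871 0.03134349] tip deg -125.15269527969154
eye n 39 41.0 Eobs [ 0.5899 -0.0062]  hook n 148 Cobs [0.5798 0.0281] Cpred [0.579  0.0313] std 0.0027 ang -129.0 91.0
 centre rel eye in eye axes x,y [mm]: 2.33 35.64 want 0,36; pred w/ E0: -0.03 35.75
```

View pics/l8.png

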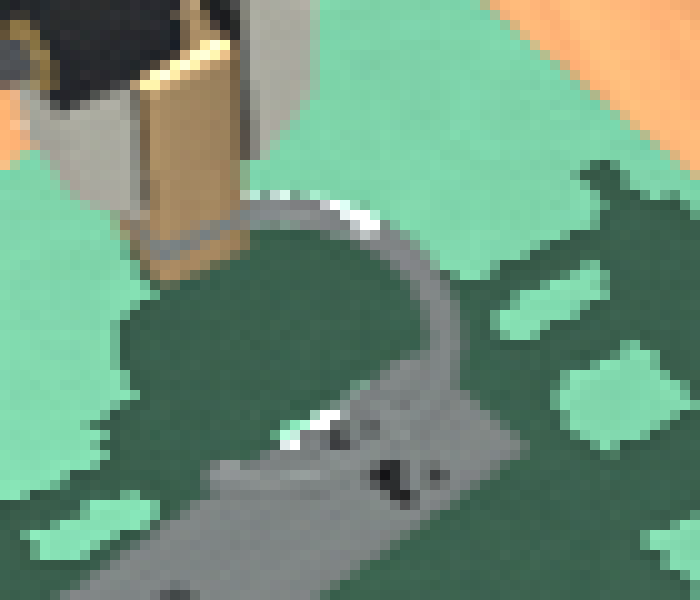

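```bash
python3 plan.py 1.75 .5728 .0669 .5791 .0315 .052 48 | sed 's/np.float64(\([-0-9.]*\))/\1/g'
```

```text
[[0, 0.08, 0.01, 0, -0.65], [0, 0.07, 0.01, 0, -0.65], [0, 0.08, 0.0, 0, -0.65], [0, 0.07, 0.0, 0, -0.65], [0, 0.08, -0.0, 0, -0.65], [0, 0.07, -0.01, 0, -0.65], [0, 0.08, -0.01, 0, -0.65], [0, 0.07, -0.02, 0, -0.65], [0, 0.07, -0.02, 0, -0.65], [0, 0.07, -0.02, 0, -0.65], [0, 0.07, -0.03, 0, -0.65], [0, 0.07, -0.03, 0, -0.65], [0, 0.07, -0.03, 0, -0.65], [0, 0.06, -0.04, 0, -0.65], [0, 0.06, -0.04, 0, -0.65], [0, 0.06, -0.05, 0, -0.65], [0, 0.06, -0.05, 0, -0.65], [0, 0.06, -0.05, 0, -0.65], [0, 0.05, -0.05, 0, -0.65], [0, 0.05, -0.06, 0, -0.65], [0, 0.05, -0.05, 0, -0.65], [0, 0.04, -0.06, 0, -0.65], [0, 0.04, -0.07, 0, -0.65], [0, 0.04, -0.06, 0, -0.65], [0, 0.03, -0.07, 0, -0.65], [0, 0.03, -0.07, 0, -0.65], [0, 0.03, -0.07, 0, -0.65], [0, 0.02, -0.07, 0, -0.65], [0, 0.02, -0.07, 0, -0.65], [0, 0.02, -0.07, 0, -0.65], [0, 0.01, -0.08, 0, -0.65], [0, 0.01, -0.07, 0, -0.65], [0, 0.0, -0.08, 0, -0.65], [0, 0.0, -0.07, 0, -0.65], [0, -0.0, -0.08, 0, -0.65], [0, -0.01, -0.07, 0, -0.65], [0, -0.01, -0.08, 0, -0.65], [0, -0.02, -0.07, 0, -0.65], [0, -0.02, -0.07, 0, -0.65], [0, -0.02, -0.07, 0, -0.65], [0, -0.03, -0.07, 0, -0.65], [0, -0.03, -0.07, 0, -0.65], [0, -0.03, -0.07, 0, -0.65], [0, -0.04, -0.06, 0, -0.65], [0, -0.04, -0.07, 0, -0.65], [0, -0.04, -0.06, 0, -0.65], [0, -0.05, -0.05, 0, -0.65], [0, -0.05, -0.06, 0, -0.65]] 48
end -0.7460000000000012 0.6053 0.0068999999999999565
```

Call:
step_arm(
  series=[
    [0, 0.08, 0.01, 0, -0.65],
    [0, 0.07, 0.01, 0, -0.65],
    [0, 0.08, 0, 0, -0.65],
    [0, 0.07, 0, 0, -0.65],
    [0, 0.08, 0, 0, -0.65],
    [0, 0.07, -0.01, 0, -0.65],
    [0, 0.08, -0.01, 0, -0.65],
    [0, 0.07, -0.02, 0, -0.65],
  ],
)

```text
time: 13.5
tool_pos: [0.5879, 0.0663, 0.115]
tool_rot: [3.142, 0.0, 1.334]
contact_force: [-0.1, 0.3, -1.1]
opening: 0.0217
```

Call:
step_arm(
  series=[
    [0, 0.07, -0.02, 0, -0.65],
    [0, 0.07, -0.02, 0, -0.65],
    [0, 0.07, -0.03, 0, -0.65],
    [0, 0.07, -0.03, 0, -0.65],
    [0, 0.07, -0.03, 0, -0.65],
    [0, 0.06, -0.04, 0, -0.65],
    [0, 0.06, -0.04, 0, -0.65],
    [0, 0.06, -0.05, 0, -0.65],
  ],
)

```text
time: 14.3
tool_pos: [0.6011, 0.0598, 0.1149]
tool_rot: [-3.142, 0.0, 0.918]
contact_force: [-0.2, -0.9, -1.5]
opening: 0.0217
```

```bash
python3 look.py 9
```

```text
14.3 [0.6011 0.0598 0.1149] [-3.1416e+00  1.0000e-04  9.1810e-01] [-0.2 -0.9 -1.5] [-0.09  0.07  0.  ] 0.021739937396938167 [-0.03  0.61  1.46 -0.    1.07  0.63]
C [0.57904897 0.03131847] tip deg -172.7992343967656
eye n 40 41.0 Eobs [ 0.5957 -0.0028]  hook n 152 Cobs [0.5792 0.0288] Cpred [0.579  0.0313] std 0.003 ang -179.0 43.0
 centre rel eye in eye axes x,y [mm]: -4.63 35.34 want 0,36; pred w/ E0: -0.04 35.72
```

View pics/l9.png

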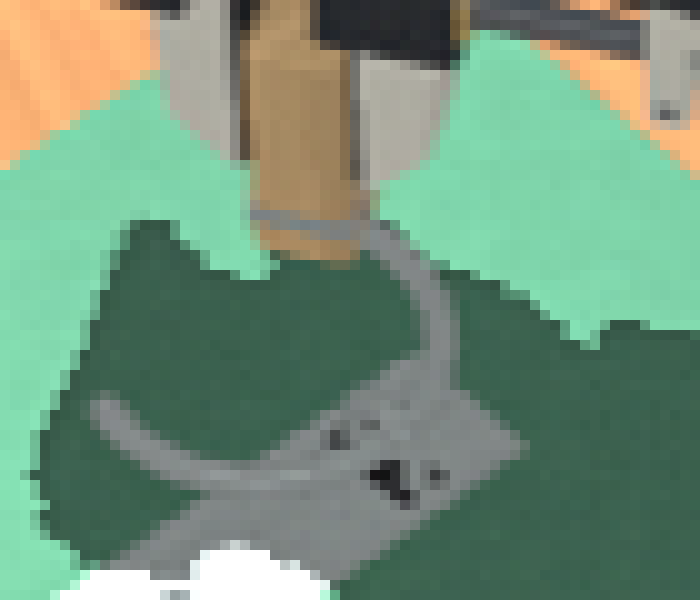

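Call:
step_arm(
  series=[
    [0, 0.06, -0.05, 0, -0.65],
    [0, 0.06, -0.05, 0, -0.65],
    [0, 0.05, -0.05, 0, -0.65],
    [0, 0.05, -0.06, 0, -0.65],
    [0, 0.05, -0.05, 0, -0.65],
    [0, 0.04, -0.06, 0, -0.65],
    [0, 0.04, -0.07, 0, -0.65],
    [0, 0.04, -0.06, 0, -0.65],
    [0, 0.03, -0.07, 0, -0.65],
    [0, 0.03, -0.07, 0, -0.65],
  ],
)

```text
time: 15.35
tool_pos: [0.6123, 0.045, 0.1149]
tool_rot: [3.142, 0.0, 0.399]
contact_force: [0.0, -0.6, -1.3]
opening: 0.0214
```

Call:
step_arm(
  series=[
    [0, 0.03, -0.07, 0, -0.65],
    [0, 0.02, -0.07, 0, -0.65],
    [0, 0.02, -0.07, 0, -0.65],
    [0, 0.02, -0.07, 0, -0.65],
    [0, 0.01, -0.08, 0, -0.65],
    [0, 0.01, -0.07, 0, -0.65],
    [0, 0, -0.08, 0, -0.65],
    [0, 0, -0.07, 0, -0.65],
    [0, 0, -0.08, 0, -0.65],
    [0, -0.01, -0.07, 0, -0.65],
  ],
)

```text
time: 16.35
tool_pos: [0.6148, 0.0268, 0.1149]
tool_rot: [3.141, 0.0, -0.121]
contact_force: [-0.6, -0.9, -1.4]
opening: 0.0214
```

```bash
python3 look.py 10
```

```text
16.35 [0.6148 0.0268 0.1149] [ 3.1415e+00  1.0000e-04 -1.2140e-01] [-0.6 -0.9 -1.4] [-0.01  0.13  0.01] 0.021403125729808015 [-0.08  0.62  1.43 -0.    1.09  1.61]
C [0.57910338 0.03138443] tip deg -232.35615803547014
eye n 43 41.0 Eobs [ 0.5944 -0.0039]  hook n 151 Cobs [0.5791 0.0294] Cpred [0.5791 0.0314] std 0.0028 ang -180.0 179.0
 centre rel eye in eye axes x,y [mm]: -2.92 36.53 want 0,36; pred w/ E0: 0.04 35.76
```

View pics/l10.png

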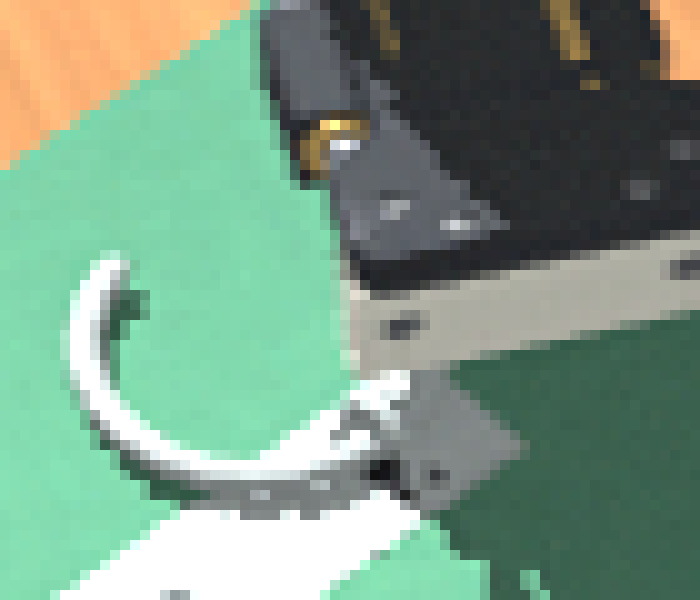

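Call:
step_arm(
  series=[
    [0, -0.01, -0.08, 0, -0.65],
    [0, -0.02, -0.07, 0, -0.65],
    [0, -0.02, -0.07, 0, -0.65],
    [0, -0.02, -0.07, 0, -0.65],
    [0, -0.03, -0.07, 0, -0.65],
    [0, -0.03, -0.07, 0, -0.65],
    [0, -0.03, -0.07, 0, -0.65],
    [0, -0.04, -0.06, 0, -0.65],
  ],
)

```text
time: 17.2
tool_pos: [0.6098, 0.0128, 0.1149]
tool_rot: [3.141, 0.0, -0.537]
contact_force: [0.0, 0.1, -0.8]
opening: 0.0217
```

Call:
step_arm(
  series=[
    [0, -0.04, -0.07, 0, -0.65],
    [0, -0.04, -0.06, 0, -0.65],
  ],
)

```text
time: 17.4
tool_pos: [0.6078, 0.0096, 0.1149]
tool_rot: [3.141, 0.0, -0.641]
contact_force: [0.2, 0.5, -1.2]
opening: 0.0218
```

Call:
step_arm(
  series=[
    [0, -0.05, -0.05, 0, -0.65],
    [0, 0, 0, 0, 0],
  ],
)

```text
time: 17.6
tool_pos: [0.6068, 0.0083, 0.1151]
tool_rot: [-3.141, -0.0, -0.692]
contact_force: [1.4, 1.0, -1.8]
opening: 0.0218
```

```bash
python3 look.py 11
```

```text
17.6 [0.6068 0.0083 0.1151] [-3.1412e+00 -5.0000e-04 -6.9220e-01] [ 1.4  1.  -1.8] [ 0.08 -0.13 -0.01] 0.02179734950508489 [-0.11  0.61  1.46  0.    1.07  2.15]
C [0.5792802  0.03151247] tip deg -265.0596787411324
eye n 2 41.0 Eobs [ 0.5831 -0.0068]  hook n 85 Cobs [0.5789 0.0306] Cpred [0.5793 0.0315] std 0.0025 ang -179.0 180.0
 centre rel eye in eye axes x,y [mm]: 9.0 36.53 want 0,36; pred w/ E0: 0.25 35.82
```

View pics/l11.png

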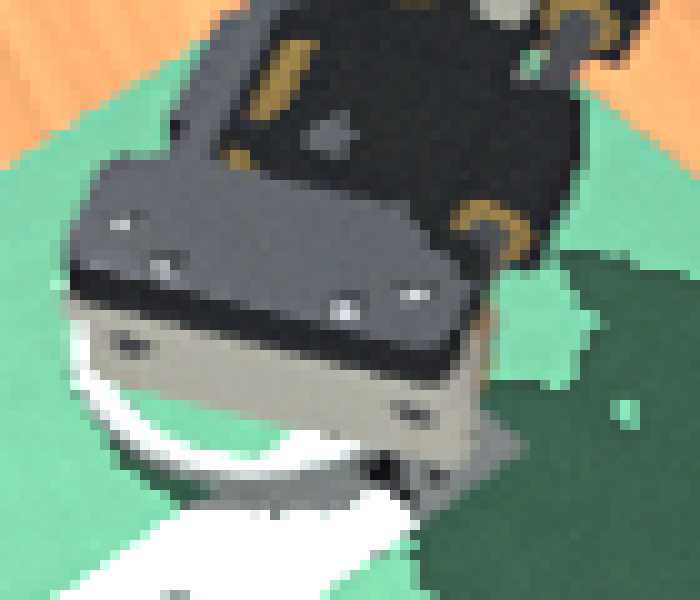

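Call:
step_arm(
  series=[
    [0, -0.04, -0.045, 0, -0.5],
    [0, 0, 0, 0, 0],
  ],
)

```text
time: 17.85
tool_pos: [0.6065, 0.0076, 0.1152]
tool_rot: [-3.14, -0.001, -0.732]
contact_force: [4.1, 1.3, -2.2]
opening: 0.022
```

Call:
step_arm(
  series=[
    [0, -0.04, -0.04, 0, -0.5],
    [0, 0, 0, 0, 0],
  ],
)

```text
time: 18.05
tool_pos: [0.6063, 0.0068, 0.1153]
tool_rot: [-3.138, -0.002, -0.773]
contact_force: [7.2, 2.7, -5.1]
opening: 0.0218
```

Call:
step_arm(
  series=[
    [0, -0.02, -0.02, 0, -0.25],
    [0, 0, 0, 0, 0],
  ],
)

```text
time: 18.25
tool_pos: [0.6062, 0.0065, 0.1153]
tool_rot: [-3.137, -0.003, -0.792]
contact_force: [7.9, 3.1, -5.2]
opening: 0.0218
```

Call:
step_arm(
  series=[
    [0, 0.05, 0.02, -0.05, 0],
    [0, 0, 0, -0.05, 0],
    [0, 0, 0, 0, 0],
    [0, 0, 0, 0, 0],
  ],
)

```text
time: 18.65
tool_pos: [0.6064, 0.0067, 0.113]
tool_rot: [-3.139, -0.002, -0.793]
contact_force: [5.9, 3.3, -0.3]
opening: 0.0218
```

```bash
python3 look.py 12
```

```text
18.65 [0.6064 0.0067 0.113 ] [-3.1394e+00 -1.6000e-03 -7.9290e-01] [ 5.9  3.3 -0.3] [ 0.63 -0.9  -0.06] 0.021779007639862274 [-0.12  0.61  1.46  0.    1.07  2.25]
C [0.58135221 0.03248648] tip deg -270.8322499209021
eye n 17 41.0 Eobs [ 0.606  -0.0056]  hook n 114 Cobs [0.5822 0.0288] Cpred [0.5814 0.0325] std 0.0036 ang -179.0 180.0
 centre rel eye in eye axes x,y [mm]: -10.47 40.48 want 0,36; pred w/ E0: 2.53 36.02
```

View pics/l12.png

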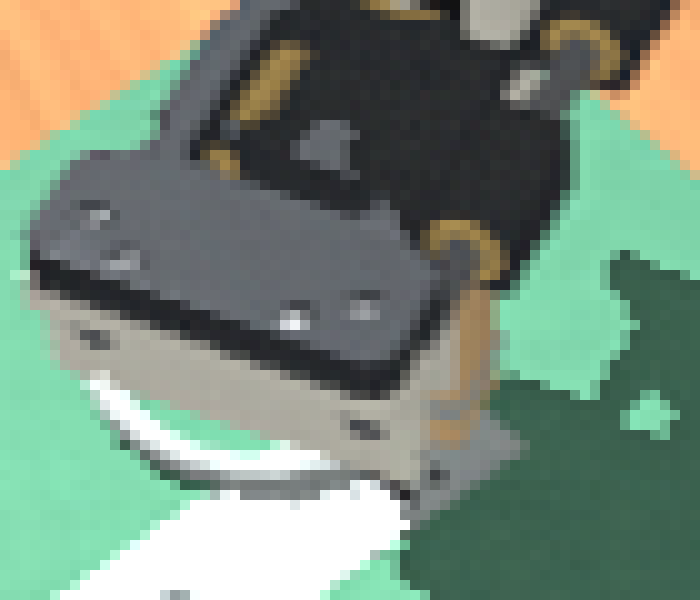

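Call:
step_arm(
  series=[
    [0, 0.05, 0.03, -0.01, 0],
    [0, 0.02, 0.01, 0, 0],
    [0, 0, 0, 0, 0],
  ],
)

```text
time: 19.0
tool_pos: [0.6068, 0.007, 0.1126]
tool_rot: [3.141, 0.0, -0.794]
contact_force: [-1.1, -1.1, 5.5]
opening: 0.0223
```

Call:
step_arm(
  series=[
    [0.3, 0, 0, 0, 0],
    [0.4, 0, 0, 0, 0],
    [0.45, 0, 0, 0, 0],
    [0.45, 0, 0, 0, 0],
    [0.45, 0, 0, 0, 0],
  ],
)

```text
time: 19.5
tool_pos: [0.607, 0.0073, 0.112]
tool_rot: [3.141, 0.0, -0.794]
contact_force: [0.0, 0.8, 0.8]
opening: 0.041
```

Call:
step_arm(
  series=[
    [0.45, 0, 0, 0.2, 0],
    [0.45, 0, 0, 0.5, 0],
    [0.45, 0, 0, 1, 0],
    [0.45, 0, 0, 1, 0],
    [0.45, 0, 0, 1, 0],
    [0.45, 0, 0, 1, 0],
    [0.45, -1, -0.5, 0.5, 0],
    [0.45, -1, -0.5, 0, 0],
    [0.45, -1, -0.5, 0, 0],
    [0.45, -1, -0.5, 0, 0],
    [0.45, 0, 0, 0, 0],
  ],
)

```text
time: 20.6
tool_pos: [0.505, -0.0436, 0.2437]
tool_rot: [3.141, -0.001, -0.796]
contact_force: [-0.3, 0.3, 0.2]
opening: 0.0415
```

```bash
python3 look.py 13; python3 - <<'E'
from cell import vision
import cv2
for n in("wrist","side"): cv2.imwrite(f"pics/{n}13.png",vision.read_camera(n)["pixels"])
E
```

```text
20.6 [ 0.505  -0.0436  0.2437] [ 3.1412e+00 -6.0000e-04 -7.9590e-01] [-0.3  0.3  0.2] [0.06 0.12 0.01] 0.04147937186395986 [-0.24  0.31  1.57 -0.    1.26  2.13]
C [ 0.48000629 -0.01772513] tip deg -271.00239066163977
zero-size array to reduction operation minimum which has no identity
  ret = _var(a, axis=axis, dtype=dtype, out=out, ddof=ddof,
  arrmean = um.true_divide(arrmean, div, out=arrmean,
  ret = ret.dtype.type(ret / rcount)
```

View pics/side13.png

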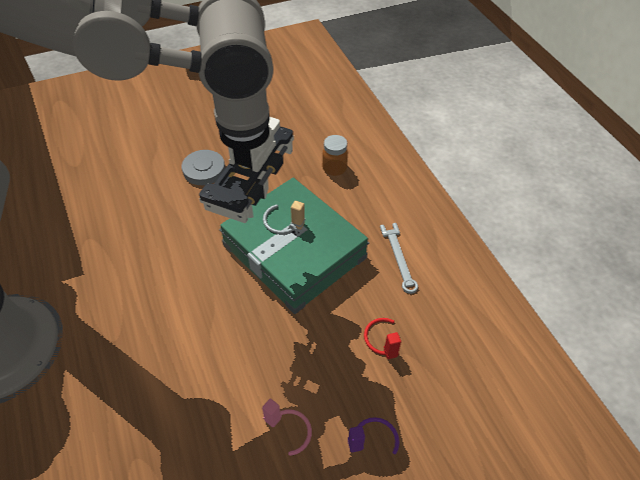

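View pics/wrist13.png

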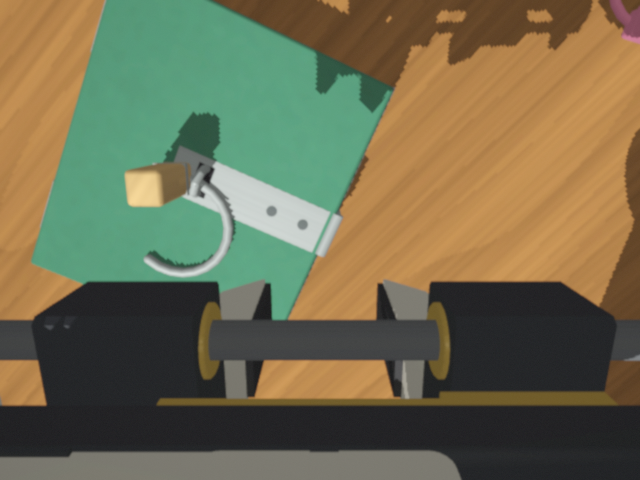

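```bash
python3 - <<'E'
from cell import vision,sensors
from h import *
import warnings
for n in("wrist","side"):
    c=vision.read_camera(n); np.savez(n+"14.npz",**c); P=cloud(c); v,u=np.mgrid[:480,:640]
    box=(120,140,240,285) if n=="wrist" else (258,190,315,245)
    B=(u>=box[0])&(u<box[2])&(v>=box[1])&(v<box[3])
    g=B&(P[...,2]>.125)&(P[...,2]<.14); q=P[g]; print(n,"grip top",g.sum(),q.mean(0).round(4)); rc=cv2.minAreaRect((q[:,:2]*1000).astype(np.float32)); print(rc)
    nrm,*_=np.linalg.svd(q-q.mean(0)); 
    w=np.linalg.svd(q-q.mean(0),full_matrices=False)[2][2]; print(" top normal tilt",np.degrees(np.arccos(abs(w[2]))))
    # rod fit with z free-plane by depth
    hsv=cv2.cvtColor(c["pixels"],cv2.COLOR_BGR2HSV)
    rr=B&(hsv[...,1]<50)&(P[...,2]>.073)&(P[...,2]<.0795)
    Xh=onz(c,u[rr],v[rr],.0738)
    f=lambda p:np.hypot(Xh[:,0]-p[0],Xh[:,1]-p[1])-.036
    r=least_squares(f,[.58,.032],loss='soft_l1',f_scale=.0015).x; print(" C",r.round(4),np.median(np.abs(f(r))),rr.sum(), "rod z",np.median(P[rr][:,2]))
    gc=np.array(rc[0])/1000; al=np.arctan2(*(gc-r)[::-1]); print(" grip radius",np.hypot(*(gc-r)),"ang",np.degrees(al))
    hm=r+.036*np.array([np.cos(al-np.radians(22)),np.sin(al-np.radians(22))]); print(" home",hm.round(4))
    # lower rod height far side
    k=B&(np.abs(f(r)).max()>=0)
    e=B&(P[...,2]>.082)&(P[...,2]<.092)&(hsv[...,1]<60)&(np.hypot(P[...,0]-.5914,P[...,1]+.002)<.018); print(" eye pts",e.sum(),P[e].mean(0).round(4) if e.sum() else 0, cv2.minAreaRect((P[e][:,:2]*1000).astype(np.float32)) if e.sum()>4 else 0)
c=load("wrist14.npz"); cv2.imwrite("pics/w14.png",crop(c,(110,130,250,290),4))
E
```

```text
wrist grip top 1467 [0.6053 0.0076 0.1319]
((605.6887817382812, 8.749160766601562), (21.90349578857422, 21.786842346191406), 43.8936653137207)
 top normal tilt 6.498537868296707
 C [0.5812 0.0353] 0.001877474129777644 1658 rod z 0.07707920046624267
 grip radius 0.03607854383292239 ang -47.31296594078669
 home [0.5939 0.0016]
 eye pts 341 [ 0.5933 -0.0014  0.0866] ((594.1253662109375, -1.823394775390625), (16.115062713623047, 23.589176177978516), 47.32370376586914)
side grip top 114 [0.6062 0.0035 0.1304]
((607.4793701171875, 5.59803581237793), (24.97364044189453, 21.349613189697266), 44.79520797729492)
 top normal tilt 2.63649706168155
 C [0.5821 0.032 ] 0.002067999407576987 177 rod z 0.07564109812753217
 grip radius 0.03660629637945432 ang -46.213186265421996
 home [ 0.5955 -0.0014]
 eye pts 40 [ 0.5956 -0.0058  0.0853] ((595.1392822265625, -6.906102180480957), (15.602620124816895, 21.303770065307617), 51.70514678955078)
```

View pics/w14.png

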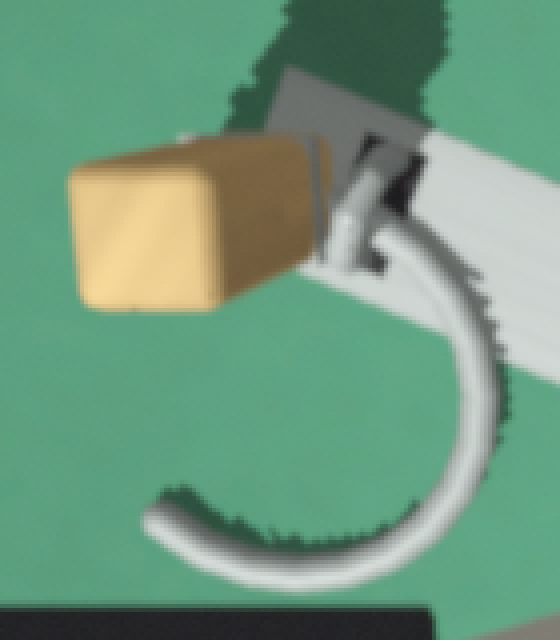

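```bash
python3 - <<'E'
from h import *
for n,C,box in(("wrist",(.5812,.0343),(120,140,240,285)),("side",(.5821,.032),(258,190,315,245))):
    c=load(n+"14.npz"); P=cloud(c); hsv=cv2.cvtColor(c["pixels"],cv2.COLOR_BGR2HSV); v,u=np.mgrid[:480,:640]
    B=(u>=box[0])&(u<box[2])&(v>=box[1])&(v<box[3])
    rad=np.hypot(P[...,0]-C[0],P[...,1]-C[1]); an=np.degrees(np.arctan2(P[...,1]-C[1],P[...,0]-C[0]))%360
    rod=B&(hsv[...,1]<70)&(abs(rad-.036)<.0025)
    lid=B&(hsv[...,0]>60)&(hsv[...,0]<95)&(hsv[...,1]>80)&(abs(P[...,2]-.07)<.01)
    q=P[lid]; A=np.linalg.lstsq(np.c_[q[:,:2],np.ones(len(q))],q[:,2],rcond=None)[0]
    h=P[...,2]-(P[...,0]*A[0]+P[...,1]*A[1]+A[2])
    print(n,"lid tilt",np.degrees(np.hypot(*A[:2])).round(2),[(a,int((k:=rod&(an>=a)&(an<a+20)).sum()),(np.percentile(h[k],60)*1e3).round(1) if k.sum()>3 else None) for a in range(80,300,20)])
    g=B&(P[...,2]>.125)&(P[...,2]<.14); print(" grip top h above lid mm",(np.median(h[g])*1e3).round(1))
E
```

```text
wrist lid tilt 0.06 [(80, 110, np.float64(6.3)), (100, 138, np.float64(6.6)), (120, 129, np.float64(6.7)), (140, 110, np.float64(6.8)), (160, 110, np.float64(6.8)), (180, 104, np.float64(6.9)), (200, 123, np.float64(6.6)), (220, 141, np.float64(6.7)), (240, 157, np.float64(6.6)), (260, 158, np.float64(6.5)), (280, 151, np.float64(15.7))]
 grip top h above lid mm 61.6
side lid tilt 0.14 [(80, 10, np.float64(6.2)), (100, 8, np.float64(6.4)), (120, 12, np.float64(7.7)), (140, 11, np.float64(6.0)), (160, 10, np.float64(6.8)), (180, 12, np.float64(6.0)), (200, 20, np.float64(5.8)), (220, 20, np.float64(5.2)), (240, 19, np.float64(6.2)), (260, 15, np.float64(6.4)), (280, 15, np.float64(13.8))]
 grip top h above lid mm 61.2
```

```bash
python3 -c "
from cell import hand_in
print(hand_in())"
```

```text
the job is handed in; nothing more can be done
None
```

The chest is locked. I picked the hook up by its wooden grip, fed its tip through the eye and swung it round in one go, with no re-grasp. The grip came up against the eye, and I set the hook on the lid, let go, backed the gripper away and handed in at about 21 s.

- **Force:** contact with the eye stayed gentle. The highest readings I saw at the wrist were about 10 N, all at the final contact. I only read the force at the end of each move, so a brief spike in between would not have shown.
- **Flat:** the rod stands about 6.6 mm above the lid all round in the wrist view, and the grip top is about 61.5 mm up, so the hook lies flat. A cruder plane fit to the small grip top disagreed: 6.5° in the wrist view (just past the 0.1 rad limit) and 2.6° in the side view. I put that down to depth noise.
- **Fit:** `hook_home` is about 3 to 5 mm from `eye_mid`, against the 8 mm limit. The remaining gap fits the grip's corner meeting the eye's leg first.
- **Camera disagreement:** the cameras differed by 1 to 4 mm in absolute position, so I relied on positions measured within the same picture.
- **Bystanders:** the wheel, jar and wrench look unmoved in the last side picture; I did not measure them.

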